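Set the glazed bud vase to dry neck-down on the warm-air peg and start the dryer

ROBOT

A 6-joint arm with a two-finger parallel gripper is mounted at the origin on the work surface. World frame = base frame: x ahead of the robot, y to its left, z up, the work surface at z = 0. Lengths are in m, angles in rad, forces in N, time in s.
With the tool pointing down it reaches from about 0.35 to 0.775 m from the base axis. Payload 5.5 kg.
Tool frame: the origin (TCP) lies midway between the tips of the shut fingers; the grasp point (between the pads) lies 19 mm behind it (ctrl.tcp_to_grasp is the distance from the TCP to the grasp point, in m); z points along the fingers, y is the line along which they close (so a half turn about z gives the same grasp; the last joint's range is limited). The gripper opens to 85 mm and grips with 20 to 120 N. Pads are 22 mm wide; open, the fingers measure 114 mm over their backs; the gripper's body (76 mm by 85 mm) begins 54 mm behind the grasp point. The pads swing forward as they close: fully open they stand 13 mm farther back than shut.
Start: joints at [1.035, 0.313, 0.046, 1.304, 0, 1.431], TCP at [0.222, 0.531, 0.193] pointing down, gripper open.
Joint ranges: [-2.76, 2.76], [-0.86, 1.69], [-1.03, 1.26], [-2.2, 2.34], [-1.47, 1.5], [-3.14, 3.14]. Speed limits (rad/s): [2.57, 2.57, 3.14, 3.14, 3.14, 3.14].

INTERFACE

Orientations are given as a rotation vector (axis times angle).
In Python, from workcell import status, eyes, ctrl gives the robot as it stands.
- The arm moves only by the tool send_rows, never from a script. Its argument "plan" is a list of rows, each an object with "xyz": the shift along the world's x, y, z in mm, a list of three; "angular": the turn, a rotation vector about the world's x, y, z in degrees, a list of three; "grip": the opening in per cent of the stroke, from 0 (shut) to 100 (fully open). In form: [{"xyz": [tx, ty, tz], "angular": [wx, wy, wz], "grip": grip}, ...]. A call has 1 to 20 rows; each row is the pose to reach, as a shift and turn from the pose commanded when the call began; what a row does not reach only later rows make up. A row lasts 1/12 s, in which the tool goes at most 41.7 mm and 7.16 degrees, less where a joint would pass 70% of its speed; a pose out of reach is approached as far as the arm can. A call with a gripper value outside its range is refused whole. The fingers move at their own pace and stop on an object; "grip_force" is the grip in N (left out, the last holds). Time passes only in rows, so rows that repeat a pose let the fingers close. It gives the time, the measured TCP pose, the force, the opening and the grip force at its end, in the units of the state.
- status.observe(): the state, without advancing time (a new reading comes with each control period).
- eyes.read_camera(name): name is "scene" or "top"; returns a dict with "pixels" (480x640x3 uint8, blue, green, red), "mtx" (3x3 intrinsics, pixels), "dist_coeffs" ([k1, k2, p1, p2, k3] as OpenCV has them; the pictures are not rectified), "R" (3x3) and "t" (3): a world point X has camera coordinates R X + t. Camera axes: x right, y down, z forward; pixel columns grow to the right and rows downward; lengths in m; the calibration is good to about 2 mm. A picture is of the moment at which its call begins. There is no depth.
- ctrl.sign_off(): hands the job in; it is judged then, once.
The state is a dict: "t": time; "joint_positions": joint angles; "joint_vel": joint speeds; "joint_efforts": joint torques, N m; "ee_pos": TCP position; "ee_rot": TCP orientation; "force": force on the tool from outside, world axes, zero at the start; "wrist_torque": the same for the moment, N m; "finger_gap": finger opening in m; "gripper_force": force on a finger pad.
Only numpy, scipy, OpenCV 4.12 (cv2) and the standard library are available. Lean on these libraries where they do the work, as an engineer would, in place of code of your own. Each camera call takes 0.05 s, during which the arm holds its last target. There are 200 camera calls.

TASK

Take the narrow-necked black vase from its sloping rest, turn it over and lower it gently, not dropping or forcing it, neck-down over the steel drying peg until its mouth rests on the rubber ring, then let go. Then slide the dust cover fully aside, press the start button all the way in, and slide the cover fully shut again. Leave the big vase, marker cup and paint pot where they are.

Things in the scene. Friction and masses are not known exactly. Their poses are not given: they have to be found in the camera images.
- vase: Black ceramic bud vase, 160 mm long, 0.22 to 0.38 kg. Origin at its base's centre; z runs from base to mouth. Straight body 52 mm in diameter from z = 4 to 74 mm, shoulder to 94 mm, then a neck 30 mm in outer diameter; bore 20 mm in diameter, 66 mm deep. Centre of mass about 50 mm from the base. Grip it across the body at z = 38 mm, where fingers tilted in the plane of its axis have room.
- vase_mouth (a point): Centre of the vase's mouth, on its axis 160 mm from the base; same axes as the vase.
- rest: Fixed plywood rest: a V trough 66 mm long, 45 mm wide, on a 130 x 85 x 12 mm board. Origin under the trough's middle at table level, z up; +x is the neck's heading. The vase starts lying in it, neck 15 degrees below level, its axis 62 mm above the table at the vase's z = 38 mm, over the trough's middle; the trough's upper edges are 18 mm below the axis.
- dryer: Fixed grey drying stand, 130 mm (x) by 270 mm (y), its flat deck 50 mm above the table; origin under its centre, z up, yaw varies. Peg at y = +95 mm, start button at y = -35 mm under the dust cover.
- peg_tip (a point): Top centre of the upright steel peg, 119 mm above the table; axes of the dryer. Peg 16 mm in diameter, top edge chamfered by 2 mm. A flat black rubber stop ring, 42 mm across, sits tight on it anywhere from 39 to 63 mm below the tip; its height is not reported, so feel for it (a few newtons; more than 25 N on the stand is too much).
- cover (a joint): Sliding dust cover: 0 m shut (as it starts), 0.060 m fully aside; it slides towards the dryer's -y (away from the peg) against about 1.5 N and stays where it is left.
- cover_grip (a point): Top centre of the cover's upright grip tab, which measures 14 mm along the dryer's y, 30 mm along x, 26 mm tall over the cover plate (74 x 50 mm, top 71.5 mm above the table; tab top 97.5 mm). It moves with the cover; axes of the dryer.
- start (a joint): Push button travel: 0 m out, 0.006 m fully in (about 5 N); springs back. Pressing counts from 4.5 mm.
- start_top (a point): Top centre of the round start button (28 mm in diameter), 64 mm above the table when out; it sinks straight down when pressed. The guide rails on both sides (inner faces 30 mm from its centre in the dryer's x, tops 67 mm above the table) stand 3 mm higher.
- bigvase: Bystander: black flared vase, 150 mm tall, up to 76 mm in diameter, standing; origin at the centre of its underside, z up.
- markercup: Bystander: white cup with three markers, 72 mm in diameter, 144 mm tall; origin at the centre of its underside, z up.
- paintpot: Bystander: low white pot with black lid, 60 mm in diameter, 48 mm tall; origin at the centre of its underside, z up.

How it is judged:
By the outcome, as a careful person would: the job done as asked, in the order asked, and still so for the second after the job is handed in, with the robot touching nothing.
It also fails if it takes over 72 s, if anything falls off the work surface, if the arm or the gripper's body presses on something with over 40 N, if the wrist force passes 120 N, or if a joint passes its speed limit or range.

## Working session

There is one attempt and no reset: what is moved stays moved. The work goes in short steps, Python scripts to look and compute and a tool call to move; the robot and the scene stay as the last step left them, time stands still between calls to the robot, and variables do not carry over. Pictures are saved under pics/ and viewed, at most 10 in all, crops included, and the job is handed in when it is done.

Besides the shell and the picture viewer there is one more tool, called after "Emit:" as name(argument=value, ...), one argument or row to a line, values as JSON. send_rows: Moves the arm, as the interface text tells. Its arguments: {"type":"object","properties":{"plan":{"type":"array","items":{"type":"object","properties":{"xyz":{"type":"array","items":{"type":"number"}},"angular":{"type":"array","items":{"type":"number"}},"grip":{"type":"number"}}}},"grip_force":{"type":"number"}},"required":["plan"]}

```bash
mkdir -p pics; ls; python3 - <<'E'
from workcell import status, eyes, ctrl
import cv2
for n in("scene","top"):
    c=eyes.read_camera(n); cv2.imwrite(f"pics/{n}0.png",c["pixels"]); print(n,c["mtx"].round(1).tolist(),c["dist_coeffs"],c["R"],c["t"])
s=status.observe(); print(s); print(ctrl.tcp_to_grasp)
E
```

```text
pics
scene [[491.4, 0.0, 318.4], [0.0, 491.4, 237.6], [0.0, 0.0, 1.0]] [-0.06074329  0.          0.          0.          0.        ] [[-0.84938084  0.52764148 -0.0121101 ]
 [ 0.32083965  0.49798693 -0.80564939]
 [-0.41906336 -0.68818856 -0.59226886]] [ 0.50770666 -0.10478117  1.62479008]
top [[563.2, 0.0, 319.1], [0.0, 563.2, 242.7], [0.0, 0.0, 1.0]] [0.02141744 0.         0.         0.         0.        ] [[-0.0251462  -0.99968262  0.00152501]
 [-0.98030994  0.02435996 -0.19595665]
 [ 0.19585731 -0.00642254 -0.98061137]] [0.01690825 0.60335994 1.47188322]
{'t': 0.1, 'joint_positions': array([ 1.03539142e+00,  3.13946205e-01,  4.51098897e-02,  1.30361351e+00,
       -1.27702639e-05,  1.43118978e+00]), 'joint_vel': array([-0.00162047, -0.00228953,  0.00478482,  0.00209475, -0.00146316,
        0.00143632]), 'joint_efforts': array([ 2.22810391e-03, -4.81724060e+01,  2.99244493e+01,  1.27324436e-02,
       -1.02721069e-04,  4.16923482e-07]), 'ee_pos': array([0.22143889, 0.53009122, 0.19209328]), 'ee_rot': array([-6.17562884e-01, -3.07974840e+00,  2.45700066e-03]), 'force': array([-0.38591923, -0.60696857, -0.03084673]), 'wrist_torque': array([0.02023148, 0.03031502, 0.05043033]), 'gripper_force': 0.0, 'finger_gap': 0.08547624399372068}
0.0187
```

View pics/scene0.png

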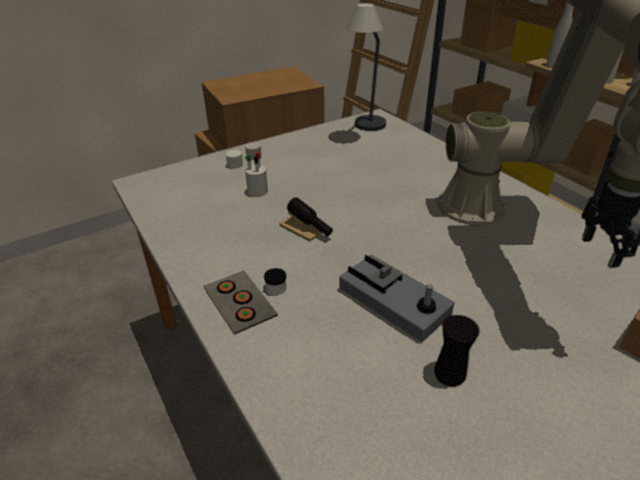

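View pics/top0.png

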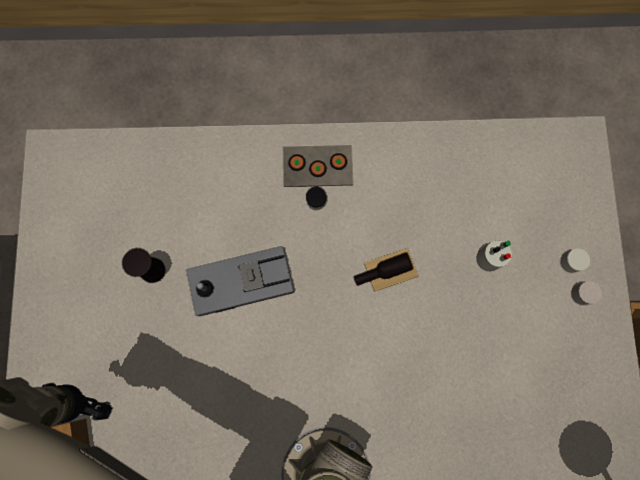

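The scene view shows the dryer near (395,295) and the vase near (310,215). In the top view the dryer is at (240,280) and the vase at (385,268), with the neck heading left. I'll enlarge these.

```bash
python3 - <<'E'
import cv2,numpy as np
t=cv2.imread("pics/top0.png");s=cv2.imread("pics/scene0.png")
def crop(im,x,y,w,h):
    c=cv2.resize(im[y:y+h,x:x+w],(400,300),interpolation=cv2.INTER_CUBIC)
    c=np.clip((c/255.)**.6*255,0,255).astype(np.uint8)
    k=400/w
    for i in range(0,w,10):
        cv2.line(c,(int(i*k),0),(int(i*k),8 if (x+i)%50 else 16),(0,255,255),1)
        if (x+i)%20==0: cv2.putText(c,str(x+i),(int(i*k)+2,20),0,.35,(0,255,255),1)
    for i in range(0,h,10):
        cv2.line(c,(0,int(i*k)),(8,int(i*k)),(0,255,255),1)
        if (y+i)%20==0: cv2.putText(c,str(y+i),(10,int(i*k)+4),0,.35,(0,255,255),1)
    return c
o=np.vstack([np.hstack([crop(t,180,240,120,90),crop(t,340,230,100,75)]),np.hstack([crop(s,330,240,140,105),crop(s,270,180,80,60)])])
cv2.imwrite("pics/comp.png",o)
E
```

```text
(no output)
```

View pics/comp.png

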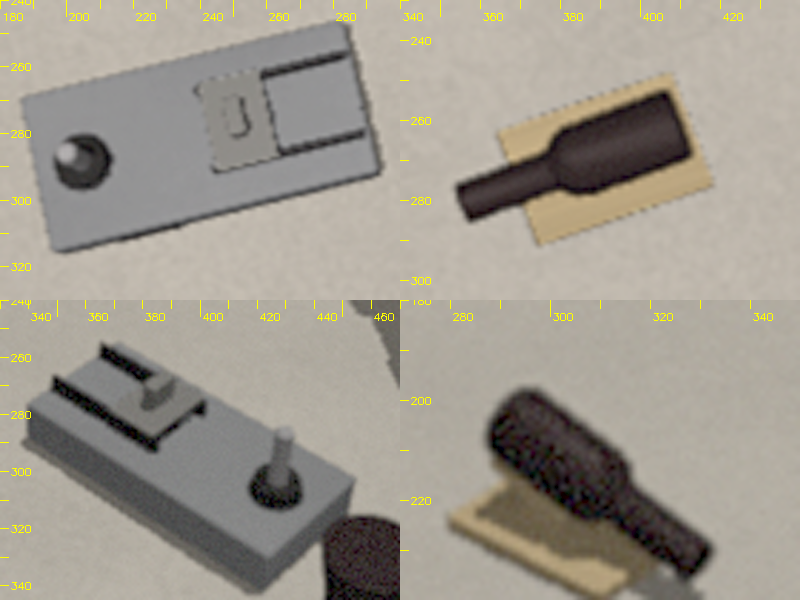

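The enlarged crops show the deck corners, peg tip, tab, board corners and both vase ends clearly. I'll fit the poses from them.

```bash
cat > h.py <<'E'
from workcell import status, eyes, ctrl
import numpy as np, cv2
from scipy.optimize import least_squares
from scipy.spatial.transform import Rotation as Ro
def proj(c,X):
    return cv2.projectPoints(np.array(X,float).reshape(-1,3),cv2.Rodrigues(c["R"])[0],c["t"],c["mtx"],c["dist_coeffs"])[0][:,0]
def place(p,X):
    X=np.array(X,float).reshape(-1,3); return Ro.from_euler('z',p[2]).apply(X)+[p[0],p[1],0]
def fit(cs,obs,p0):
    f=lambda p:np.concatenate([(proj(cs[n],place(p,X))-np.array(u)).ravel() for n,X,u in obs])
    r=least_squares(f,p0,loss='soft_l1'); return r.x,f(r.x).reshape(-1,2).round(1).tolist()
E
python3 - <<'E'
from h import *
cs={n:eyes.read_camera(n) for n in("scene","top")}
a,b=.065,.135
dp=[[a,b,.05],[a,-b,.05],[-a,-b,.05],[-a,b,.05],[0,.095,.119],[0,-.035,.0975]]
top=[[186.6,269.4],[284.1,247.5],[294.6,291.9],[196.5,315.6],[199.5,285.6],[250.2,274.5]]
ds=[[a,b,.05],[a,-b,.05],[-a,b,.05],[0,.095,.119]]
sc=[[423.5,330.3],[339.8,276.8],[453.9,303],[429.8,286.2]]
print(fit(cs,[("top",dp,top)],[.55,.2,0]))
print(fit(cs,[("scene",ds,sc)],[.55,.2,0]))
print(fit(cs,[("top",dp,top),("scene",ds,sc)],[.55,.2,0]))
c15,s15=np.cos(np.radians(15)),np.sin(np.radians(15))
v=lambda z:[(z-.038)*c15,0,.062-(z-.038)*s15]
bo=[[.065,.0425,.012],[.065,-.0425,.012],[-.065,-.0425,.012],[-.065,.0425,.012]]
bt=[[375,291.3],[364.3,263.5],[407.8,248.3],[418.3,276.3]]
print("board",fit(cs,[("top",bo,bt)],[.55,-.15,1.8]))
vt=[[355.5,280.5],[409.75,260.75]]
print("vase",fit(cs,[("top",[v(.16),v(0)],vt)],[.55,-.15,1.8]))
p=fit(cs,[("top",[v(.16),v(0)],vt)],[.55,-.15,1.8])[0]
print("scene pred",proj(cs["scene"],place(p,[v(.16),v(0)])))
# image code: dark silhouette of vase, principal axis
E
```

```text
(array([0.50668622, 0.21716261, 0.21111927]), [[-0.2, -0.4], [-0.4, -1.4], [-0.1, 0.3], [-0.8, 0.3], [0.9, 0.1], [0.7, 0.6]])
(array([0.50844575, 0.2218931 , 0.21303889]), [[0.0, 0.5], [-1.4, -0.8], [1.6, -0.4], [-0.1, 0.2]])
(array([0.5068393 , 0.21880632, 0.21040956]), [[-0.8, -0.5], [-1.0, -1.4], [-0.8, 0.3], [-1.5, 0.3], [0.3, -0.0], [0.1, 0.5], [-0.5, -0.6], [-1.5, -1.8], [1.1, -1.2], [-0.5, -0.8]])
board (array([ 0.53145902, -0.19720773,  1.88212005]), [[-0.2, 0.6], [-0.2, -0.4], [-0.1, -0.3], [0.5, 0.1]])
vase (array([ 0.53555392, -0.20608673,  1.86787471]), [[-0.6, 0.2], [0.6, -0.2]])
scene pred [[329.36197998 232.58753869]
 [291.14682234 202.89984527]]
```

```bash
cat >> h.py <<'E'
PROF=[(0,24),(4,26),(74,26),(80,24),(88,18),(94,15),(160,15)]
def vpts(o,ax,z0,z1):  # rings of vase surface; o=base centre, ax=axis
    ax=ax/np.linalg.norm(ax); e=np.cross(ax,[.3,.5,.7]); e/=np.linalg.norm(e); g=np.cross(ax,e)
    t=np.linspace(0,2*np.pi,40)
    return np.vstack([o+ax*z/1e3+np.outer(np.cos(t)*r/1e3,e)+np.outer(np.sin(t)*r/1e3,g) for z,r in PROF if z0<=z<=z1])
def vmask(c,o,ax,k=4):
    m=np.zeros((480*k,640*k),np.uint8)
    for a,b in((0,94),(74,94),(94,160)):
        q=proj(c,vpts(o,ax,a,b)); cv2.fillConvexPoly(m,cv2.convexHull(((q+.5)*k).astype(np.int32)),255)
    return cv2.resize(m,(640,480),interpolation=cv2.INTER_AREA)/255.
def tri(cs,u):
    f=lambda X:np.concatenate([proj(cs[n],X)[0]-u[n] for n in u])
    r=least_squares(f,[.5,.1,.1]); return r.x,r.fun
E
python3 - <<'E'
from h import *
from scipy.optimize import minimize
cs={n:eyes.read_camera(n) for n in("scene","top")}
box={"top":(340,235,425,300),"scene":(275,190,345,245)}
thr={}
obs={}
for n,(x0,y0,x1,y1) in box.items():
    g=cs[n]["pixels"].max(2).astype(float)[y0:y1,x0:x1]
    lo=np.percentile(g,5); 
    obs[n]=np.clip((g-lo-10)/-40+1,0,1) if 0 else (g<lo+28).astype(float)
    print(n,lo,np.percentile(g,[20,50,80]),obs[n].sum())
def f(p,names=("top","scene")):
    h=np.array([np.cos(p[2]),np.sin(p[2]),0]); ax=h*np.cos(np.radians(15))-np.array([0,0,np.sin(np.radians(15))])
    o=np.array([p[0],p[1],.062])-.038*ax; s=0
    for n in names:
        x0,y0,x1,y1=box[n]; s+=np.abs(vmask(cs[n],o,ax)[y0:y1,x0:x1]-obs[n]).sum()
    return s
sx=lambda p:np.array([p,p+[.006,0,0],p+[0,.006,0],p+[0,0,.05]])
p0=np.array([.5355,-.206,1.875])
for nm in(("top",),("scene",),("top","scene")):
    r=minimize(f,p0,args=(nm,),method="Nelder-Mead",options=dict(initial_simplex=sx(p0-[.003,.003,.02]),xatol=1e-4,fatol=.1)); print(nm,r.x,r.fun)
print("peg",tri(cs,{"top":np.array([199.5,285.6]),"scene":np.array([429.8,286.2])}))
print("big",tri(cs,{"top":np.array([137,262.]),"scene":np.array([461,330.])}))
E
```

```text
top 18.0 [142. 155. 159.] 836.0
scene 13.0 [ 57. 137. 141.] 634.0
('top',) [ 0.53579091 -0.2065484   1.84603261] 111.3019607843137
('scene',) [ 0.53522947 -0.20640564  1.84349654] 98.57647058823531
('top', 'scene') [ 0.53519766 -0.20633545  1.8480868 ] 211.74117647058824
peg (array([0.48683418, 0.31300993, 0.11752931]), array([-0.13692951,  0.13786831, -0.17502597, -0.01488062]))
big (array([0.5471284 , 0.46741814, 0.14459506]), array([-0.42230245,  0.3917244 , -0.46017576, -0.02739785]))
```

```bash
cat >> h.py <<'E'
def tool(az,tilt):  # tool z tilted 'tilt' deg from down towards azimuth az (deg); x along az
    a,t=np.radians([az,tilt]); u=np.array([np.cos(a),np.sin(a),0]); k=np.array([0,0,1.])
    z=u*np.sin(t)-k*np.cos(t); x=u*np.cos(t)+k*np.sin(t); return Ro.from_matrix(np.c_[x,np.cross(z,x),z])
def delta(tcp,R,s=None):
    s=s or status.observe()
    return ((tcp-s["ee_pos"])*1e3).round(1).tolist(),np.degrees((R*Ro.from_rotvec(s["ee_rot"]).inv()).as_rotvec()).round(2).tolist()
G=np.array([.5353,-.2064,.062]); AZ=106.5; PEG=np.array([.4868,.3125,.119])
E
python3 - <<'E'
from h import *
R=tool(AZ,25); z=R.as_matrix()[:,2]
t=G+.022*z
print(delta(t-.09*z,R), delta(t,R))
E
```

```text
([321.9, -764.3, -68.9], [19.24, 17.22, -50.0]) ([311.1, -727.9, -150.5], [19.24, 17.22, -50.0])
```

Emit:
send_rows(
  plan=[
    {"xyz": [30, -40, 60], "angular": [0, 0, 0], "grip": 100},
    {"xyz": [60, -80, 110], "angular": [0, 0, 0], "grip": 100},
    {"xyz": [80, -120, 110], "angular": [0, 0, 0], "grip": 100},
    {"xyz": [322, -765, 60], "angular": [19.2, 17.2, -50], "grip": 100},
    {"xyz": [322, -765, 60], "angular": [19.2, 17.2, -50], "grip": 100},
    {"xyz": [322, -765, 60], "angular": [19.2, 17.2, -50], "grip": 100},
    {"xyz": [322, -765, 60], "angular": [19.2, 17.2, -50], "grip": 100},
    {"xyz": [322, -765, 60], "angular": [19.2, 17.2, -50], "grip": 100},
    {"xyz": [322, -765, 60], "angular": [19.2, 17.2, -50], "grip": 100},
    {"xyz": [322, -765, 60], "angular": [19.2, 17.2, -50], "grip": 100},
    {"xyz": [322, -765, 60], "angular": [19.2, 17.2, -50], "grip": 100},
    {"xyz": [322, -765, 60], "angular": [19.2, 17.2, -50], "grip": 100},
    {"xyz": [322, -765, 60], "angular": [19.2, 17.2, -50], "grip": 100},
    {"xyz": [322, -765, 60], "angular": [19.2, 17.2, -50], "grip": 100},
    {"xyz": [322, -765, 60], "angular": [19.2, 17.2, -50], "grip": 100},
    {"xyz": [322, -765, 60], "angular": [19.2, 17.2, -50], "grip": 100},
    {"xyz": [322, -765, 60], "angular": [19.2, 17.2, -50], "grip": 100},
    {"xyz": [322, -765, 60], "angular": [19.2, 17.2, -50], "grip": 100},
    {"xyz": [322, -765, 60], "angular": [19.2, 17.2, -50], "grip": 100},
    {"xyz": [322, -765, 60], "angular": [19.2, 17.2, -50], "grip": 100},
  ],
)

```text
t: 1.97
ee_pos: [0.5323, -0.2063, 0.2537]
ee_rot: [-1.658, -2.219, -0.367]
force: [1.1, -1.0, 0.5]
finger_gap: 0.0853
gripper_force: 0.0
```

Emit:
send_rows(
  plan=[
    {"xyz": [11, -28, -130], "angular": [0, 0, 0], "grip": 100},
    {"xyz": [11, -28, -130], "angular": [0, 0, 0], "grip": 100},
    {"xyz": [11, -28, -130], "angular": [0, 0, 0], "grip": 100},
    {"xyz": [11, -28, -130], "angular": [0, 0, 0], "grip": 100},
    {"xyz": [11, -28, -130], "angular": [0, 0, 0], "grip": 100},
    {"xyz": [11, -28, -130], "angular": [0, 0, 0], "grip": 100},
  ],
)

```text
t: 2.47
ee_pos: [0.5427, -0.2317, 0.1251]
ee_rot: [-1.657, -2.218, -0.368]
force: [0.2, -0.1, 0.1]
finger_gap: 0.0855
gripper_force: 0.0
```

```bash
python3 - <<'E'
from h import *
R=tool(AZ,25); z=R.as_matrix()[:,2]
t=G+.022*z
s=status.observe(); print(s["joint_positions"].round(2),s["ee_pos"],s["force"])
print(delta(t-.09*z,R), delta(t,R))
a=[]
for n,(x,y,w,h) in dict(top=(320,210,120,90),scene=(250,150,120,90)).items():
    im=eyes.read_camera(n)["pixels"]; a.append(cv2.resize(im[y:y+h,x:x+w],(400,300),interpolation=cv2.INTER_CUBIC))
cv2.imwrite("pics/pre.png",(((np.hstack(a)/255.)**.6)*255).astype(np.uint8))
E
```

```text
[-0.68  0.69  0.38  1.63  0.24  0.56] [ 0.54268202 -0.23169721  0.12505589] [ 0.24287732 -0.11360698  0.07704779]
([0.8, -2.3, -1.4], [-0.02, 0.0, 0.01]) ([-10.0, 34.2, -83.0], [-0.02, 0.0, 0.01])
```

View pics/pre.png

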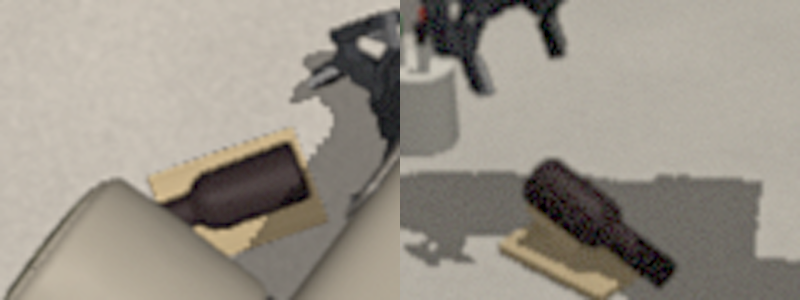

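```bash
python3 - <<'E'
from h import *
s=status.observe(); R=Ro.from_rotvec(s["ee_rot"]).as_matrix()
P=[s["ee_pos"]-R[:,2]*.013+R[:,1]*k for k in(0,.042,-.042)]+[G]
for n,(x,y) in dict(top=(320,210),scene=(250,150)).items():
    print(n,((proj(eyes.read_camera(n),P)-[x,y])*3.333).round(0).tolist())
E
```

```text
top [[310.0, 155.0], [292.0, 105.0], [329.0, 207.0], [257.0, 185.0]]
scene [[137.0, 115.0], [104.0, 133.0], [169.0, 98.0], [167.0, 199.0]]
```

```bash
python3 - <<'E'
from h import *
R=Ro.from_rotvec([-.61756,-3.07975,.00246]).as_matrix(); e=np.array([.2214,.5301,.1921])
cs={n:eyes.read_camera(n) for n in("scene","top")}
for n in cs: print(n,proj(cs[n],[e,*[e-R[:,2]*.013+R[:,1]*k for k in(.042,-.042)]]).round(0).tolist())
s=status.observe(); R=Ro.from_rotvec(s["ee_rot"]).as_matrix();print(s["ee_pos"],s["joint_vel"].round(3))
a=[]
for n,(x,y,w,h) in dict(top=(370,190,100,75),scene=(240,130,100,75)).items():
    im=cs[n]["pixels"].copy()
    for k in(.042,-.042):
        u=proj(cs[n],s["ee_pos"]-R[:,2]*.013+R[:,1]*k)[0].round().astype(int); im[u[1],u[0]]=(0,0,255)
    a.append(cv2.resize(im[y:y+h,x:x+w],(400,300),interpolation=cv2.INTER_NEAREST))
cv2.imwrite("pics/pre2.png",(((np.hstack(a)/255.)**.5)*255).astype(np.uint8))
E
```

```text
scene [[591.0, 272.0], [605.0, 280.0], [582.0, 256.0]]
top [[98.0, 397.0], [79.0, 391.0], [112.0, 404.0]]
[ 0.54374451 -0.23242963  0.12603364] [-0.004  0.009 -0.009 -0.006 -0.001 -0.003]
```

View pics/pre2.png

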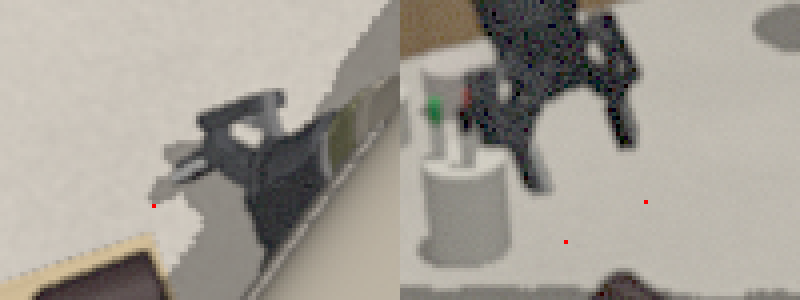

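The crop shows the open fingers in both views: a tip near (414,236) in top and (275,177) in scene. Both sit well off the red predicted points, so I'll triangulate.

```bash
python3 - <<'E'
from h import *
cs={n:eyes.read_camera(n) for n in("scene","top")}
print(tri(cs,{"top":np.array([414.5,236]),"scene":np.array([275,177.5])}))
s=status.observe(); R=Ro.from_rotvec(s["ee_rot"]).as_matrix()
for k in(.042,-.042): print(s["ee_pos"]-R[:,2]*.013+R[:,1]*k)
print(R)
a=[]
for n in cs:
    im=cs[n]["pixels"]
    c=(im[60:360,200:600] if n=="top" else im[50:350,200:600]); a.append(c)
cv2.imwrite("pics/wide.png",cv2.resize((((np.vstack(a)/255.)**.5)*255).astype(np.uint8),(400,600)))
E
```

```text
(array([ 0.593313  , -0.23866258,  0.17631892]), array([ 0.4516975 , -0.72116912,  0.96355717,  0.23277047]))
[ 0.5851747  -0.22564113  0.13707072]
[ 0.50463719 -0.24950928  0.13692381]
[[-0.25854694  0.95877983 -0.11787585]
 [ 0.86982     0.28414464  0.40332987]
 [ 0.42019834  0.00174893 -0.9074306 ]]
```

View pics/wide.png

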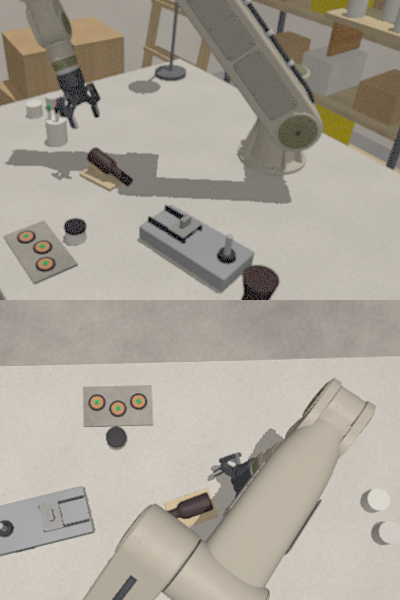

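The triangulated tip is about 40 mm farther back along the tool axis than the reported TCP implies. Descending to the reported target is safe either way, so I'll do that slowly and look again.

Emit:
send_rows(
  plan=[
    {"xyz": [-2, 7, -17], "angular": [0, 0, 0], "grip": 100},
    {"xyz": [-4, 14, -34], "angular": [0, 0, 0], "grip": 100},
    {"xyz": [-6, 21, -50], "angular": [0, 0, 0], "grip": 100},
    {"xyz": [-8, 28, -66], "angular": [0, 0, 0], "grip": 100},
    {"xyz": [-10, 34, -83], "angular": [0, 0, 0], "grip": 100},
    {"xyz": [-10, 34, -83], "angular": [0, 0, 0], "grip": 100},
    {"xyz": [-10, 34, -83], "angular": [0, 0, 0], "grip": 100},
  ],
)

```text
t: 3.45
ee_pos: [0.5324, -0.1976, 0.0409]
ee_rot: [-1.656, -2.218, -0.367]
force: [0.8, 0.3, 0.5]
finger_gap: 0.0854
gripper_force: 0.0
```

```bash
python3 - <<'E'
from h import *
cs={n:eyes.read_camera(n) for n in("scene","top")}
s=status.observe(); R=Ro.from_rotvec(s["ee_rot"]).as_matrix();print(s["ee_pos"],s["force"],s["finger_gap"])
a=[]
for n,(x,y,w,h) in dict(top=(340,210,100,75),scene=(255,160,100,75)).items():
    im=cs[n]["pixels"].copy()
    for k in(.042,-.042):
        u=proj(cs[n],s["ee_pos"]-R[:,2]*.013+R[:,1]*k)[0].round().astype(int); im[u[1],u[0]]=(0,0,255)
    a.append(cv2.resize(im[y:y+h,x:x+w],(400,300),interpolation=cv2.INTER_NEAREST))
cv2.imwrite("pics/at.png",(((np.hstack(a)/255.)**.5)*255).astype(np.uint8))
E
```

```text
[ 0.53361337 -0.1989117   0.04206664] [ 0.6240282   0.04621241 -0.11976029] 0.08569956364093198
```

View pics/at.png

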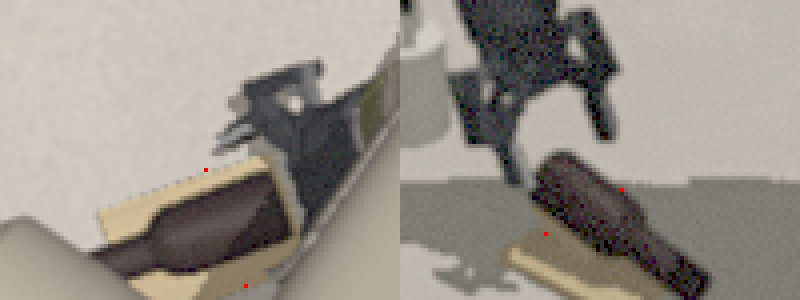

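The tips are still short: tip A is at top (395.5,246) and scene (283.8,206), tip B at scene (306.3,194.2). I'll compute the offset.

```bash
python3 - <<'E'
from h import *
cs={n:eyes.read_camera(n) for n in("scene","top")}
s=status.observe(); R=Ro.from_rotvec(s["ee_rot"]).as_matrix()
for u in ([395.5,246],):
    X,r=tri(cs,{"top":np.array(u),"scene":np.array([283.8,206])}); print(X,r.round(1),"tool frame",(R.T@(X-s["ee_pos"])).round(4))
# offsets in tool z that best explain both scene tips
f=lambda d:np.concatenate([proj(cs["scene"],s["ee_pos"]+R@[d[0],k,d[1]])[0]-u for k,u in((.046,[283.8,206]),(-.046,[306.3,194.2]))]+[proj(cs["top"],s["ee_pos"]+R@[d[0],.046,d[1]])[0]-[395.5,246]])
r=least_squares(f,[0,-.05]); print(r.x,r.fun.round(1))
print(s["joint_efforts"].round(2),s["joint_positions"].round(4))
E
```

```text
[ 0.58617275 -0.20270024  0.09372981] [ 0.8 -1.3  1.7  0.4] tool frame [ 0.0052  0.0493 -0.0544]
[ 0.00281673 -0.05329706] [ 2.1  0.3  0.5 -0.1  1.7 -0.2]
[  0.13 -61.24  24.29   3.41   0.79  -0.  ] [-0.6503  0.6796  0.1591  1.4064  0.2526  0.5869]
```

Emit:
send_rows(
  plan=[
    {"xyz": [-1, 4, -9], "angular": [0, 0, 0], "grip": 100},
    {"xyz": [-2, 8, -18], "angular": [0, 0, 0], "grip": 100},
    {"xyz": [-2, 8, -18], "angular": [0, 0, 0], "grip": 100},
  ],
)

```text
t: 3.9
ee_pos: [0.5297, -0.1889, 0.0211]
ee_rot: [-1.656, -2.217, -0.367]
force: [-0.2, -0.5, -0.6]
finger_gap: 0.0856
gripper_force: 0.0
```

```bash
python3 - <<'E'
from h import *
cs={n:eyes.read_camera(n) for n in("scene","top")}
s=status.observe(); R=Ro.from_rotvec(s["ee_rot"]).as_matrix();print(s["ee_pos"],s["force"],s["finger_gap"])
a=[]
for n,(x,y,w,h) in dict(top=(355,220,80,60),scene=(260,170,80,60)).items():
    im=cs[n]["pixels"].copy()
    for k in(.046,-.046):
        u=proj(cs[n],s["ee_pos"]-R[:,2]*.054+R[:,1]*k)[0].round().astype(int); im[u[1],u[0]]=(0,0,255)
    a.append(cv2.resize(im[y:y+h,x:x+w],(400,300),interpolation=cv2.INTER_NEAREST))
cv2.imwrite("pics/at2.png",(((np.hstack(a)/255.)**.5)*255).astype(np.uint8))
E
```

```text
[ 0.53026753 -0.1895709   0.02225989] [-0.80265875 -0.58294915  0.50887639] 0.08540883513304996
```

View pics/at2.png

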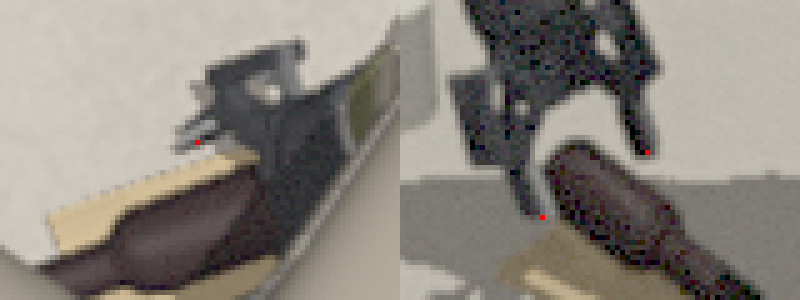

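The red marks now sit on the fingertips (scene (541,216) and (647,152) in the crop), so the true tips are 41 mm behind the reported TCP. I'll work from that.

```bash
echo 'OFF=.041' >> h.py; python3 - <<'E'
from h import *
R=tool(AZ,25); z=R.as_matrix()[:,2]
print(delta(G+(.022+OFF)*z,R))
E
```

```text
([-2.5, 8.7, -17.4], [-0.02, -0.04, -0.0])
```

Emit:
send_rows(
  plan=[
    {"xyz": [-1, 4, -8], "angular": [0, 0, 0], "grip": 100},
    {"xyz": [-2, 7, -14], "angular": [0, 0, 0], "grip": 100},
    {"xyz": [-3, 9, -18], "angular": [0, 0, 0], "grip": 100},
    {"xyz": [-3, 9, -18], "angular": [0, 0, 0], "grip": 100},
  ],
)

```text
t: 4.33
ee_pos: [0.5269, -0.1802, 0.0037]
ee_rot: [-1.656, -2.217, -0.367]
force: [-0.1, -0.2, -0.1]
finger_gap: 0.0856
gripper_force: 0.0
```

Emit:
send_rows(
  plan=[
    {"xyz": [0, 0, 0], "angular": [0, 0, 0], "grip": 70},
    {"xyz": [0, 0, 0], "angular": [0, 0, 0], "grip": 62},
    {"xyz": [0, 0, 0], "angular": [0, 0, 0], "grip": 55},
    {"xyz": [0, 0, 0], "angular": [0, 0, 0], "grip": 50},
    {"xyz": [0, 0, 0], "angular": [0, 0, 0], "grip": 50},
    {"xyz": [0, 0, 0], "angular": [0, 0, 0], "grip": 50},
  ],
  grip_force=50,
)

```text
t: 4.83
ee_pos: [0.5273, -0.1817, 0.0054]
ee_rot: [-1.658, -2.219, -0.366]
force: [-4.5, -1.7, 5.6]
finger_gap: 0.0512
gripper_force: 52.3
```

```bash
cat >> h.py <<'E'
def hover(h,az=166,tilt=50,peg=None): # mouth h above peg tip
    peg=PEG if peg is None else peg
    R=tool(az,tilt); gp=peg+[0,0,.122+h]; return gp+.063*R.as_matrix()[:,2],R
E
python3 - <<'E'
from h import *
s=status.observe(); R=Ro.from_rotvec(s["ee_rot"]).as_matrix();print("gp now",s["ee_pos"]-.063*R[:,2])
print(delta(*hover(.06)))
E
```

```text
gp now [ 0.5348647  -0.20712303  0.06255171]
([-87.3, 505.8, 255.1], [18.15, 18.9, 58.52])
```

Emit:
send_rows(
  plan=[
    {"xyz": [0, 0, 10], "angular": [0, 0, 0], "grip": 40},
    {"xyz": [0, 0, 25], "angular": [0, 0, 0], "grip": 40},
    {"xyz": [0, 0, 50], "angular": [0, 0, 0], "grip": 40},
    {"xyz": [0, 0, 75], "angular": [0, 0, 0], "grip": 40},
    {"xyz": [0, 0, 100], "angular": [0, 0, 0], "grip": 40},
    {"xyz": [0, 0, 125], "angular": [0, 0, 0], "grip": 40},
    {"xyz": [0, 0, 150], "angular": [0, 0, 0], "grip": 40},
    {"xyz": [0, 0, 175], "angular": [0, 0, 0], "grip": 40},
    {"xyz": [0, 0, 200], "angular": [0, 0, 0], "grip": 40},
    {"xyz": [0, 0, 225], "angular": [0, 0, 0], "grip": 40},
    {"xyz": [0, 0, 240], "angular": [0, 0, 0], "grip": 40},
    {"xyz": [0, 0, 240], "angular": [0, 0, 0], "grip": 40},
  ],
)

```text
t: 5.83
ee_pos: [0.5295, -0.1818, 0.2486]
ee_rot: [-1.66, -2.225, -0.369]
force: [0.5, -0.9, -1.8]
finger_gap: 0.0511
gripper_force: 52.5
```

```bash
python3 - <<'E'
from h import *
s=status.observe(); print(s["joint_positions"].round(2),s["force"].round(1),s["finger_gap"],s["ee_pos"])
print(delta(*hover(.06)))
E
```

```text
[-0.63  0.57  0.48  1.83  0.26  0.6 ] [ 0.5 -0.9 -1.8] 0.051147977668037685 [ 0.52953835 -0.18175337  0.24857326]
([-89.6, 505.9, 11.9], [18.09, 19.36, 58.57])
```

Emit:
send_rows(
  plan=[
    {"xyz": [-2, 12, 0], "angular": [0.5, 0.5, 1.5], "grip": 40},
    {"xyz": [-7, 40, 1], "angular": [1.5, 1.6, 4.8], "grip": 40},
    {"xyz": [-12, 68, 2], "angular": [2.5, 2.7, 8], "grip": 40},
    {"xyz": [-17, 96, 2], "angular": [3.5, 3.7, 11.2], "grip": 40},
    {"xyz": [-22, 124, 3], "angular": [4.5, 4.8, 14.5], "grip": 40},
    {"xyz": [-27, 152, 4], "angular": [5.5, 5.9, 17.7], "grip": 40},
    {"xyz": [-32, 180, 4], "angular": [6.5, 7, 21], "grip": 40},
    {"xyz": [-37, 208, 5], "angular": [7.5, 8, 24.2], "grip": 40},
    {"xyz": [-42, 236, 6], "angular": [8.5, 9.1, 27.5], "grip": 40},
    {"xyz": [-47, 264, 6], "angular": [9.5, 10.2, 30.7], "grip": 40},
    {"xyz": [-52, 292, 7], "angular": [10.5, 11.2, 34], "grip": 40},
    {"xyz": [-57, 320, 8], "angular": [11.5, 12.3, 37.2], "grip": 40},
    {"xyz": [-62, 348, 8], "angular": [12.5, 13.4, 40.4], "grip": 40},
    {"xyz": [-67, 376, 9], "angular": [13.5, 14.4, 43.6], "grip": 40},
    {"xyz": [-72, 404, 10], "angular": [14.5, 15.5, 46.9], "grip": 40},
    {"xyz": [-77, 432, 10], "angular": [15.5, 16.6, 50.1], "grip": 40},
    {"xyz": [-82, 460, 11], "angular": [16.5, 17.7, 53.4], "grip": 40},
    {"xyz": [-86, 485, 12], "angular": [17.4, 18.6, 56.2], "grip": 40},
    {"xyz": [-89, 500, 12], "angular": [17.9, 19.2, 58], "grip": 40},
    {"xyz": [-90, 506, 12], "angular": [18.1, 19.4, 58.6], "grip": 40},
  ],
)

```text
t: 7.5
ee_pos: [0.4349, 0.3281, 0.2519]
ee_rot: [-0.269, -2.248, -0.121]
force: [-0.1, -0.5, -3.5]
finger_gap: 0.051
gripper_force: 52.7
```

Emit:
send_rows(
  plan=[
    {"xyz": [0, 0, 0], "angular": [0, 0, 0], "grip": 40},
    {"xyz": [0, 0, 0], "angular": [0, 0, 0], "grip": 40},
    {"xyz": [0, 0, 0], "angular": [0, 0, 0], "grip": 40},
  ],
)

```text
t: 7.75
ee_pos: [0.4362, 0.3235, 0.2554]
ee_rot: [-0.278, -2.25, -0.124]
force: [0.2, -0.4, -2.3]
finger_gap: 0.051
gripper_force: 52.7
```

```bash
python3 - <<'E'
from h import *
s=status.observe(); print(s["joint_positions"].round(2),s["force"].round(1),s["finger_gap"],s["ee_pos"])
print(delta(*hover(.06)))
cs={n:eyes.read_camera(n) for n in("scene","top")}
a=[]
for n,(x,y,w,h) in dict(top=(150,220,120,180),scene=(380,190,120,180)).items():
    im=cs[n]["pixels"]; c=cv2.resize(im[y:y+h,x:x+w],(400,600),interpolation=cv2.INTER_CUBIC)
    for i in range(0,h,20): cv2.putText(c,str(y+i),(0,int(i*3.333)+4),0,.35,(0,255,255),1)
    for i in range(0,w,20): cv2.putText(c,str(x+i),(int(i*3.333),10),0,.35,(0,255,255),1)
    a.append(c)
    m=s["ee_pos"]-.063*Ro.from_rotvec(s["ee_rot"]).as_matrix()[:,2]-[0,0,.122]
    print(n,"mouth pred",proj(cs[n],m),"peg",proj(cs[n],PEG))
cv2.imwrite("pics/hov.png",(((np.hstack(a)/255.)**.5)*255).astype(np.uint8))
E
```

```text
[0.25 0.95 0.91 2.34 0.37 0.34] [ 0.2 -0.4 -2.3] 0.050952414591413864 [0.43624545 0.32345884 0.25543766]
([3.7, 0.7, 5.1], [0.19, -0.32, -0.04])
top mouth pred [[195.05967124 284.39764171]] peg [[199.44334369 285.67679332]]
scene mouth pred [[433.5493503  266.76336527]] peg [[429.56535321 285.582425  ]]
```

View pics/hov.png

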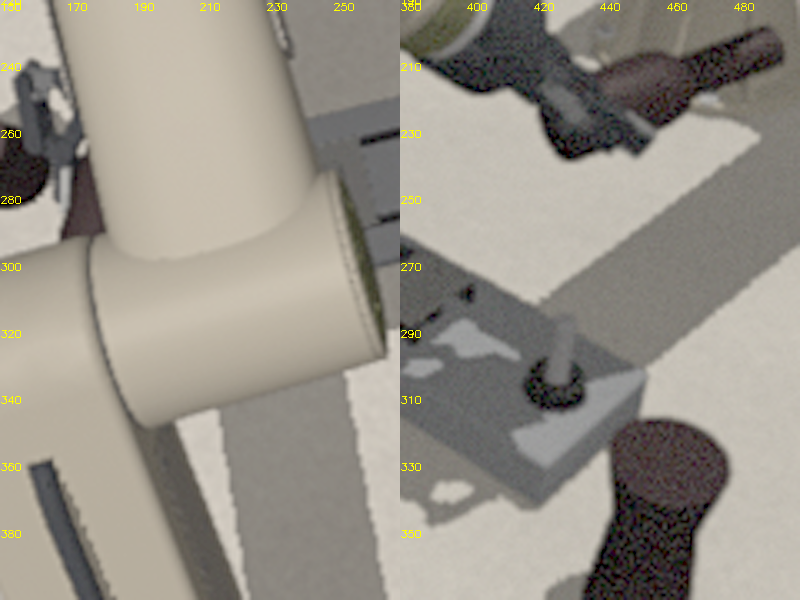

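I got the tilt sign wrong: the vase is now lying nearly level (body near (450,213), mouth (492,205) in scene) and q4 is at its limit. The tool has to swing the other way, to -50°, pointing outward.

```bash
sed -i 's/def hover(h,az=166,tilt=50/def hover(h,az=195,tilt=-50/' h.py; python3 - <<'E'
from h import *
s=status.observe(); R0=Ro.from_rotvec(s["ee_rot"])
t,R=hover(.08); print(delta(t,R))
for tilt,az in((25,173),(0,180),(-25,188)): print(tilt,delta(t,tool(az,tilt))[1])
d=(R*R0.inv()).as_rotvec(); a0=R0.as_matrix()@[np.sin(np.radians(50)),0,np.cos(np.radians(50))]
for f in np.linspace(0,1,6): print(f,(Ro.from_rotvec(d*f).apply(a0)).round(2))
E
```

```text
([96.8, 1.9, 24.5], [1.03, -101.05, 21.36])
25 [-4.38, -24.84, 6.96]
0 [-5.93, -49.98, 13.21]
-25 [-3.78, -75.53, 18.9]
0.0 [-0.95  0.24  0.18]
0.2 [-0.97  0.17 -0.17]
0.4 [-0.86  0.1  -0.49]
0.6000000000000001 [-0.65  0.04 -0.76]
0.8 [-0.35  0.01 -0.94]
1.0 [-0. -0. -1.]
```

Emit:
send_rows(
  plan=[
    {"xyz": [5, 0, 10], "angular": [0, -4, 0.8], "grip": 40},
    {"xyz": [10, 0, 20], "angular": [0, -9, 2], "grip": 40},
    {"xyz": [15, 0, 24], "angular": [0, -14, 3], "grip": 40},
    {"xyz": [20, 0, 24], "angular": [0, -20, 4.2], "grip": 40},
    {"xyz": [25, 0, 24], "angular": [0, -26, 5.5], "grip": 40},
    {"xyz": [31, 1, 24], "angular": [0, -32, 6.8], "grip": 40},
    {"xyz": [36, 1, 24], "angular": [0, -38, 8], "grip": 40},
    {"xyz": [42, 1, 24], "angular": [0.5, -44, 9.3], "grip": 40},
    {"xyz": [48, 1, 24], "angular": [0.5, -50, 10.6], "grip": 40},
    {"xyz": [54, 1, 24], "angular": [0.5, -56, 11.9], "grip": 40},
    {"xyz": [59, 1, 24], "angular": [0.6, -62, 13.1], "grip": 40},
    {"xyz": [65, 1, 24], "angular": [0.7, -68, 14.4], "grip": 40},
    {"xyz": [71, 1, 24], "angular": [0.8, -74, 15.7], "grip": 40},
    {"xyz": [77, 2, 24], "angular": [0.8, -80, 16.9], "grip": 40},
    {"xyz": [82, 2, 24], "angular": [0.9, -86, 18.2], "grip": 40},
    {"xyz": [88, 2, 24], "angular": [0.9, -92, 19.5], "grip": 40},
    {"xyz": [93, 2, 24], "angular": [1, -97, 20.5], "grip": 40},
    {"xyz": [97, 2, 24], "angular": [1, -101, 21.4], "grip": 40},
    {"xyz": [97, 2, 24], "angular": [1, -101, 21.4], "grip": 40},
    {"xyz": [97, 2, 24], "angular": [1, -101, 21.4], "grip": 40},
  ],
)

```text
t: 9.52
ee_pos: [0.5309, 0.3242, 0.2767]
ee_rot: [-0.297, 2.26, 0.133]
force: [0.5, 0.5, -1.8]
finger_gap: 0.0509
gripper_force: 52.7
```

```bash
cat > m.py <<'E'
# report: mouth error by silhouette/kinematics
from h import *
from scipy.optimize import minimize
def report(h,show=None):
    s=status.observe(); print(s["joint_positions"].round(2),s["force"].round(1),s["wrist_torque"].round(2),s["finger_gap"],s["ee_pos"].round(4))
    print("delta",delta(*hover(h),s))
    cs={n:eyes.read_camera(n) for n in("scene","top")}
    Rm=Ro.from_rotvec(s["ee_rot"]).as_matrix(); m=s["ee_pos"]-.063*Rm[:,2]+.122*(Rm@[np.sin(np.radians(50)),0,np.cos(np.radians(50))])
    for n in cs: print(n,"mouth pred",proj(cs[n],m).round(1),"peg",proj(cs[n],PEG).round(1))
    return s,cs,m
E
python3 - <<'E'
from m import *
s,cs,m=report(.08)
a=[]
for n,(x,y,w,h) in dict(top=(160,235,80,120),scene=(395,205,80,120)).items():
    im=cs[n]["pixels"]; c=cv2.resize(im[y:y+h,x:x+w],(400,600),interpolation=cv2.INTER_CUBIC)
    for i in range(0,h,10): cv2.putText(c,str(y+i),(0,int(i*5)+4),0,.35,(0,255,255),1)
    for i in range(0,w,10): cv2.putText(c,str(x+i),(int(i*5),10),0,.35,(0,255,255),1)
    a.append(c)
cv2.imwrite("pics/hov2.png",(((np.hstack(a)/255.)**.5)*255).astype(np.uint8))
E
```

```text
[ 0.53 -0.23 -0.73  0.22 -0.21  0.18] [ 0.5  0.5 -1.8] [-0.27  0.94 -0.  ] 0.050912790229500376 [0.5309 0.3242 0.2767]
delta ([2.5, 0.8, 3.8], [0.28, -0.35, 0.11])
scene mouth pred [[434.4 259.2]] peg [[429.6 285.6]]
top mouth pred [[193.4 283.1]] peg [[199.4 285.7]]
```

Emit:
send_rows(
  plan=[
    {"xyz": [2, 1, -10], "angular": [0.3, -0.3, 0.1], "grip": 40},
    {"xyz": [2, 1, -22], "angular": [0.3, -0.3, 0.1], "grip": 40},
    {"xyz": [2, 1, -34], "angular": [0.3, -0.3, 0.1], "grip": 40},
    {"xyz": [2, 1, -46], "angular": [0.3, -0.3, 0.1], "grip": 40},
    {"xyz": [2, 1, -54], "angular": [0.3, -0.3, 0.1], "grip": 40},
    {"xyz": [2, 1, -56], "angular": [0.3, -0.3, 0.1], "grip": 40},
    {"xyz": [2, 1, -56], "angular": [0.3, -0.3, 0.1], "grip": 40},
    {"xyz": [2, 1, -56], "angular": [0.3, -0.3, 0.1], "grip": 40},
  ],
)

```text
t: 10.28
ee_pos: [0.5363, 0.3276, 0.2248]
ee_rot: [-0.296, 2.247, 0.141]
force: [-0.9, 0.1, -2.6]
finger_gap: 0.0509
gripper_force: 52.7
```

```bash
python3 - <<'E'
from m import *
s,cs,m=report(.02)
print("mouth",m)
im=cs["scene"]["pixels"].max(2)
for r in range(240,302,2): print(r,im[r,412:456].tolist())
im=cs["top"]["pixels"].max(2); print("top")
for r in range(262,304,3): print(r,im[r,180:216].tolist())
E
```

```text
[ 0.53 -0.16 -0.84  0.03 -0.2   0.17] [-0.9  0.1 -2.6] [-0.28  0.96  0.  ] 0.05088400794282109 [0.5363 0.3276 0.2248]
delta ([-2.8, -2.7, -4.3], [-0.17, 0.33, -0.05])
scene mouth pred [[430.6 279. ]] peg [[429.6 285.6]]
top mouth pred [[196.4 283.3]] peg [[199.4 285.7]]
mouth [0.49011293 0.3153617  0.14301265]
240 [139, 141, 140, 139, 141, 142, 140, 141, 140, 133, 120, 97, 64, 19, 10, 7, 8, 9, 11, 9, 10, 15, 6, 16, 10, 12, 7, 5, 15, 8, 15, 2, 0, 22, 59, 86, 96, 87, 59, 25, 20, 19, 19, 13]
242 [139, 139, 142, 141, 141, 141, 139, 140, 140, 140, 141, 127, 91, 40, 1, 6, 1, 1, 2, 17, 2, 7, 5, 18, 3, 13, 13, 18, 10, 11, 0, 11, 29, 66, 93, 99, 83, 49, 26, 18, 20, 20, 22, 39]
244 [141, 140, 141, 137, 140, 137, 139, 141, 139, 143, 140, 120, 64, 15, 0, 7, 9, 15, 0, 11, 10, 7, 7, 7, 8, 0, 10, 3, 7, 0, 15, 38, 66, 89, 95, 79, 50, 27, 19, 11, 10, 27, 38, 60]
246 [136, 139, 140, 139, 140, 140, 136, 139, 138, 139, 142, 116, 50, 0, 10, 9, 7, 18, 3, 9, 12, 0, 10, 7, 4, 17, 11, 15, 10, 0, 24, 51, 81, 92, 77, 43, 24, 20, 15, 12, 20, 46, 57, 64]
248 [138, 141, 141, 137, 139, 142, 139, 141, 143, 143, 135
[... 6381 characters left out ...]
21, 22, 25, 22, 15, 12, 23, 24, 20, 17, 11, 8, 16, 32, 41, 40, 42, 48, 53, 53, 44, 29, 24, 24, 22, 21, 29]
292 [13, 19, 24, 25, 25, 26, 23, 22, 22, 24, 24, 22, 15, 17, 23, 23, 25, 21, 26, 26, 22, 25, 18, 15, 32, 48, 51, 51, 51, 52, 51, 52, 54, 55, 53, 46]
295 [16, 17, 21, 21, 21, 22, 22, 20, 20, 22, 22, 17, 16, 13, 15, 18, 14, 20, 26, 26, 25, 25, 23, 21, 29, 47, 54, 53, 53, 50, 50, 50, 42, 30, 24, 24]
298 [24, 24, 24, 24, 24, 23, 21, 24, 22, 22, 21, 21, 18, 19, 18, 20, 17, 14, 15, 10, 10, 10, 13, 19, 21, 24, 38, 48, 46, 46, 47, 48, 48, 47, 47, 48]
301 [25, 25, 21, 22, 24, 24, 20, 24, 21, 21, 21, 23, 19, 18, 17, 17, 17, 18, 16, 13, 12, 13, 9, 6, 24, 40, 47, 48, 47, 47, 48, 46, 47, 49, 47, 47]
```

```bash
cat >> m.py <<'E'
def neck(cs,m,ax,rows):
    """edges of dark neck in the scene view vs model; returns obs centre/bottom and model centre/bottom"""
    im=cs["scene"]["pixels"].max(2).astype(float); out=[]
    mk=vmask(cs["scene"],m-.16*ax,ax)
    for r in rows:
        l=im[r-1:r+2].mean(0); c=int(np.average(np.arange(640),weights=mk[r]+1e-9)+.5)
        L=c
        while l[L]<75:L-=1
        Rr=c
        while l[Rr]<33:Rr+=1
        Lf=L+(75-l[L])/(l[L+1]-l[L]); Rf=Rr-1+(33-l[Rr-1])/(l[Rr]-l[Rr-1])
        w=np.where(mk[r]>.5)[0]
        out.append((r,round(Lf,1),round(Rf,1),w[0],w[-1]))
    return out
E
python3 - <<'E'
from m import *
s,cs,m=report(.02)
Rm=Ro.from_rotvec(s["ee_rot"]).as_matrix();ax=Rm@[np.sin(np.radians(50)),0,np.cos(np.radians(50))]
print(m,ax)
for o in neck(cs,m,ax,range(262,280,3)): print(o)
mk=vmask(cs["scene"],m-.16*ax,ax); im=cs["scene"]["pixels"].max(2)
for c in(427,429,431,433): print(c,np.where(mk[:,c]>.5)[0].max(),im[274:290,c].tolist())
E
```

```text
[ 0.53 -0.16 -0.84  0.03 -0.2   0.17] [-0.1 -0.3 -2.1] [-0.24  1.03 -0.02] 0.05094093554495597 [0.5361 0.3277 0.2252]
delta ([-2.7, -2.7, -4.7], [-0.19, 0.37, -0.07])
scene mouth pred [[430.7 278.9]] peg [[429.6 285.6]]
top mouth pred [[196.3 283.3]] peg [[199.4 285.7]]
[0.49002676 0.3154673  0.14331565] [ 0.00639443  0.0033569  -0.99997392]
(262, np.float64(426.4), np.float64(439.5), np.int64(427), np.int64(440))
(265, np.float64(425.8), np.float64(438.8), np.int64(426), np.int64(440))
(268, np.float64(425.4), np.float64(438.2), np.int64(426), np.int64(439))
(271, np.float64(424.8), np.float64(437.6), np.int64(425), np.int64(439))
(274, np.float64(424.4), np.float64(436.9), np.int64(425), np.int64(438))
(277, np.float64(423.6), np.float64(436.5), np.int64(425), np.int64(438))
427 282 [0, 13, 9, 6, 10, 5, 11, 13, 37, 58, 54, 49, 45, 47, 46, 45]
429 282 [18, 10, 12, 9, 11, 3, 2, 13, 18, 37, 50, 45, 49, 53, 54, 46]
431 283 [6, 11, 8, 8, 5, 10, 16, 19, 9, 38, 47, 44, 48, 55, 50, 50]
433 283 [5, 4, 14, 12, 14, 10, 0, 0, 21, 51, 63, 61, 63, 58, 58, 47]
```

```bash
cat >> m.py <<'E'
def left(l,c,th):
    L=c
    while l[L]<th:L-=1
    return L+(th-l[L])/(l[L+1]-l[L])
def right(l,c,th):
    while l[c]<th:c+=1
    return c-1+(th-l[c-1])/(l[c]-l[c-1])
def edges(m,ax,cam,rows):
    mk=vmask(cam,m-.16*ax,ax,8); o=[]
    for r in rows:
        w=np.where(mk[r]>.5)[0]
        o.append((w[0]-.5+(1-mk[r,w[0]-1])*1-.5+ (1-mk[r,w[0]]) , w[-1]+.5-.5+mk[r,w[-1]+1]-(1-mk[r,w[-1]])+.5))
    return np.array(o)
E
python3 - <<'E'
from m import *
s,cs,m=report(.02)
Rm=Ro.from_rotvec(s["ee_rot"]).as_matrix();a,b=np.sin(np.radians(50)),np.cos(np.radians(50)); ax=Rm@[a,0,b]
im=np.mean([eyes.read_camera("scene")["pixels"].max(2).astype(float) for _ in range(4)],0); cam=cs["scene"]
rows=list(range(200,281,4)); mk=vmask(cam,m-.16*ax,ax)
for r in rows:
    w=np.where(mk[r]>.5)[0]; c=int(w.mean())
    print(r,round(left(im[r],c,75),1),round(right(im[r],c,33),1) if r>260 else '', w[0]-.5+ (.5-mk[r,w[0]-1])-.5, w[-1], "L bg",im[r,w[0]-8:w[0]+5].astype(int).tolist())
E
```

```text
[ 0.53 -0.16 -0.84  0.03 -0.2   0.17] [-0.7 -0.6 -2. ] [-0.19  1.01 -0.05] 0.05156959199851611 [0.5357 0.3276 0.2248]
delta ([-2.3, -2.6, -4.2], [-0.18, 0.35, -0.07])
scene mouth pred [[430.8 278.9]] peg [[429.6 285.6]]
top mouth pred [[196.4 283.4]] peg [[199.4 285.7]]<stdin>:7: RuntimeWarning: Mean of empty slice.
  ret = ret.dtype.type(ret / rcount)
Traceback (most recent call last):
ValueError: cannot convert float NaN to integer
```

```bash
cat > fitv.py <<'E'
from m import *
def fitvase(h,r0=212,r1=281,rb=262,verbose=True):
    s=status.observe(); cam=eyes.read_camera("scene")
    im=np.mean([eyes.read_camera("scene")["pixels"].max(2).astype(float) for _ in range(4)],0)
    Rm=Ro.from_rotvec(s["ee_rot"]).as_matrix(); gp=s["ee_pos"]-.063*Rm[:,2]
    pose=lambda p:(gp+Rm@[p[0],0,p[1]], Rm@[np.sin(np.radians(50+p[2])),0,np.cos(np.radians(50+p[2]))])
    def e(p):
        g,ax=pose(p); mk=vmask(cam,g-.038*ax,ax,8); o=[]
        for r in range(r0,r1,2):
            c=int(C[r]); o.append(c+.5-mk[r,:c+1].sum()-ML[r])
            if r>=rb: o.append(c+.5+mk[r,c+1:].sum()-MR[r])
        return np.array(o)
    g,ax=pose([0,0,0]); mk=vmask(cam,g-.038*ax,ax); C,ML,MR={},{},{}
    for r in range(r0,r1,2):
        c=int(np.where(mk[r]>.5)[0].mean()); C[r]=c; ML[r]=left(im[r],c,75); MR[r]=right(im[r],c,33) if r>=rb else 0
    e0=e([0,0,0]); print("res0",e0.round(1).tolist())
    r=least_squares(lambda q:e([q[0]*1e-3,0,q[1]]),[0,0],diff_step=.3,x_scale=[1,1],loss='soft_l1',method='trf'); print("dx mm along tool x, dpitch deg",r.x.round(2),r.fun.round(1).tolist())
    g,ax=pose([r.x[0]*1e-3,0,r.x[1]]); print("axis",ax.round(4),"mouth",(g+.122*ax).round(4))
    return g,ax,cam,im
if __name__=="__main__": fitvase(.02)
E
python3 fitv.py
```

```text
fitv.py:15: RuntimeWarning: Mean of empty slice.
  c=int(np.where(mk[r]>.5)[0].mean()); C[r]=c; ML[r]=left(im[r],c,75); MR[r]=right(im[r],c,33) if r>=rb else 0
  ret = ret.dtype.type(ret / rcount)
Traceback (most recent call last):
  File "fitv.py", line 20, in <module>
    if __name__=="__main__": fitvase(.02)
                             ~~~~~~~^^^^^
  File "fitv.py", line 15, in fitvase
    c=int(np.where(mk[r]>.5)[0].mean()); C[r]=c; ML[r]=left(im[r],c,75); MR[r]=right(im[r],c,33) if r>=rb else 0
ValueError: cannot convert float NaN to integer
```

```bash
python3 - <<'E'
from m import *
s=status.observe(); cam=eyes.read_camera("scene"); Rm=Ro.from_rotvec(s["ee_rot"]).as_matrix(); gp=s["ee_pos"]-.063*Rm[:,2]; ax=Rm@[np.sin(np.radians(50)),0,np.cos(np.radians(50))]
mk=vmask(cam,gp-.038*ax,ax); im=cam["pixels"].max(2)
print(np.where(mk.max(1)>.5)[0][[0,-1]])
for r in range(214,262,4):
    w=np.where(mk[r]>.5)[0]; 
    if len(w): print(r,w[0],w[-1],im[r,w[0]-10:w[0]+6].tolist())
E
sed -i 's/r0=212/r0=236/' fitv.py; python3 fitv.py
```

```text
[215 283]
218 430 449 [139, 138, 132, 111, 66, 31, 18, 21, 24, 20, 21, 12, 20, 24, 24, 23]
222 428 452 [137, 140, 139, 142, 144, 141, 116, 70, 32, 22, 11, 17, 16, 20, 23, 18]
226 427 452 [142, 141, 139, 140, 129, 96, 55, 45, 74, 81, 54, 13, 9, 11, 8, 16]
230 427 451 [140, 139, 127, 91, 47, 57, 83, 88, 59, 24, 0, 12, 9, 5, 0, 7]
234 426 451 [141, 142, 139, 114, 83, 89, 88, 56, 16, 5, 7, 20, 5, 10, 7, 10]
238 425 450 [140, 142, 140, 136, 127, 94, 59, 25, 10, 2, 6, 11, 11, 5, 7, 2]
242 425 449 [136, 141, 137, 141, 143, 142, 143, 144, 141, 116, 48, 6, 0, 10, 6, 7]
246 424 448 [141, 140, 139, 135, 135, 138, 139, 137, 137, 119, 62, 17, 0, 8, 15, 12]
250 424 448 [138, 141, 138, 136, 141, 136, 139, 143, 141, 117, 71, 22, 0, 11, 2, 5]
254 426 446 [139, 139, 140, 143, 140, 142, 142, 144, 123, 79, 23, 0, 7, 9, 8, 7]
258 428 442 [140, 139, 137, 140, 141, 140, 140, 140, 126, 84, 26, 0, 10, 16, 2, 12]
res0 [5.0, 4.5, 1.2, -0.1, -0.0, 0.2, -0.1, 0.2, 0.3, 0.8, 0.9, 0.1, 0.3, 0.1, 1.1, 0.0, 1.3, 0.2, 1.3, 0.1, 1.2, 0.2, 1.4, 0.3, 1.3, 0.1, 1.4, 0.2, 1.4, 0.8, 1.4, 1.3, 1.6]
dx mm along tool x, dpitch deg [0. 0.] [5.0, 4.5, 1.2, -0.1, -0.0, 0.2, -0.1, 0.2, 0.3, 0.8, 0.9, 0.1, 0.3, 0.1, 1.1, 0.0, 1.3, 0.2, 1.3, 0.1, 1.2, 0.2, 1.4, 0.3, 1.3, 0.1, 1.4, 0.2, 1.4, 0.8, 1.4, 1.3, 1.6]
axis [ 0.0046  0.0022 -1.    ] mouth [0.489  0.3149 0.1417]
```

```bash
python3 - <<'E'
from m import *
cam=eyes.read_camera("scene"); im=cv2.imread("pics/scene0.png").max(2)
for z in(.119,.11,.1,.09,.08,.07): print(z,proj(cam,PEG*[1,1,0]+[0,0,z]).round(2),proj(cam,PEG*[1,1,0]+[-.00849,.00528,z]).round(2)[0,0])
for r in range(279,304,2): print(r,im[r,418:442].tolist())
ct=eyes.read_camera("top"); it=cv2.imread("pics/top0.png").max(2)
for z in(.119,.09,.07): print(z,proj(ct,PEG*[1,1,0]+[0,0,z]).round(2))
for r in range(276,300,2): print(r,it[r,190:216].tolist())
E
```

```text
0.119 [[429.57 285.58]] 433.86
0.11 [[429.09 288.47]] 433.36
0.1 [[428.56 291.64]] 432.81
0.09 [[428.04 294.78]] 432.27
0.08 [[427.52 297.89]] 431.73
0.07 [[427.01 300.97]] 431.2
279 [145, 146, 144, 143, 144, 146, 148, 149, 144, 142, 146, 148, 147, 145, 147, 143, 144, 146, 146, 143, 140, 140, 140, 144]
281 [111, 125, 135, 140, 145, 145, 149, 147, 143, 144, 142, 144, 148, 146, 145, 144, 145, 145, 141, 143, 142, 140, 143, 141]
283 [88, 86, 88, 99, 126, 136, 143, 148, 145, 140, 139, 141, 138, 140, 143, 144, 142, 143, 142, 148, 147, 147, 143, 144]
285 [88, 86, 88, 87, 87, 90, 98, 108, 101, 95, 105, 108, 108, 113, 126, 141, 146, 142, 145, 141, 143, 140, 141, 146]
287 [85, 86, 85, 89, 86, 88, 84, 81, 67, 76, 92, 100, 102, 98, 104, 125, 142, 144, 145, 143, 142, 142, 142, 143]
289 [87, 83, 88, 85, 85, 89, 85, 72, 49, 46, 47, 54, 59, 54, 80, 119, 136, 148, 147, 146, 144, 147, 144, 143]
291 [85, 89, 88, 86, 84, 86, 87, 65, 46, 45, 52, 52, 49, 56, 73, 80, 89, 104, 124, 138, 148, 149, 144, 144]
293 [89, 86, 85, 85, 87, 87, 78, 63, 45, 45, 48, 51, 51, 60, 77, 83, 83, 83, 81, 88, 97, 114, 129, 138
[... 1341 characters left out ...]
102, 103, 104, 87, 45, 37, 75, 93, 91, 73, 47, 38, 38, 38, 35, 26, 21, 21, 19, 11, 5, 32, 78, 104]
290 [103, 95, 103, 104, 105, 89, 51, 15, 17, 19, 22, 26, 36, 47, 47, 40, 29, 20, 20, 21, 15, 8, 22, 74, 105, 105]
292 [130, 100, 102, 102, 102, 104, 86, 44, 18, 20, 21, 19, 19, 20, 20, 19, 21, 19, 20, 15, 6, 16, 39, 79, 106, 106]
294 [129, 96, 98, 102, 102, 102, 99, 75, 34, 18, 19, 19, 20, 18, 20, 22, 17, 15, 16, 20, 31, 73, 101, 105, 104, 103]
296 [151, 121, 96, 103, 101, 101, 101, 101, 99, 86, 59, 35, 32, 28, 26, 26, 28, 36, 49, 77, 100, 106, 104, 104, 105, 103]
298 [152, 130, 102, 101, 101, 100, 100, 100, 101, 102, 103, 105, 104, 100, 98, 97, 102, 104, 104, 103, 104, 103, 103, 103, 103, 104]
```

Emit:
send_rows(
  plan=[
    {"xyz": [-2, -1, -2], "angular": [-0.2, 0.35, 0], "grip": 40},
    {"xyz": [-2.9, -1.5, -6], "angular": [-0.2, 0.35, 0], "grip": 40},
    {"xyz": [-2.9, -1.5, -10], "angular": [-0.2, 0.35, 0], "grip": 40},
    {"xyz": [-2.9, -1.5, -14], "angular": [-0.2, 0.35, 0], "grip": 40},
    {"xyz": [-2.9, -1.5, -16], "angular": [-0.2, 0.35, 0], "grip": 40},
    {"xyz": [-2.9, -1.5, -16], "angular": [-0.2, 0.35, 0], "grip": 40},
    {"xyz": [-2.9, -1.5, -16], "angular": [-0.2, 0.35, 0], "grip": 40},
  ],
)

```text
t: 12.02
ee_pos: [0.5322, 0.3257, 0.207]
ee_rot: [-0.299, 2.255, 0.138]
force: [0.1, -0.4, -2.9]
finger_gap: 0.0508
gripper_force: 52.7
```

```bash
python3 - <<'E'
from m import *
s,cs,m=report(.006); print(m)
im=cs["scene"]["pixels"].max(2)
for r in range(270,302,2): print(r,im[r,416:444].tolist())
x,y,w,h=390,215,80,100
cv2.imwrite("pics/ins.png",(((cv2.resize(cs["scene"]["pixels"][y:y+h,x:x+w],(480,600),interpolation=cv2.INTER_CUBIC)/255.)**.5)*255).astype(np.uint8))
E
```

```text
[ 0.53 -0.15 -0.87 -0.   -0.2   0.17] [ 0.1 -0.4 -2.9] [-0.3   0.97  0.01] 0.05084063673728193 [0.5322 0.3257 0.207 ]
delta ([1.2, -0.7, -0.5], [0.09, -0.12, -0.07])
scene mouth pred [[430.5 283.4]] peg [[429.6 285.6]]
top mouth pred [[198.7 285.9]] peg [[199.4 285.7]]
[0.48542651 0.31303002 0.12560215]
270 [137, 139, 138, 143, 141, 139, 140, 144, 140, 112, 59, 4, 5, 4, 13, 2, 17, 12, 4, 11, 9, 6, 22, 50, 58, 61, 62, 68]
272 [143, 140, 144, 139, 140, 141, 140, 139, 131, 100, 41, 5, 10, 6, 6, 3, 8, 0, 7, 0, 7, 19, 29, 51, 60, 63, 62, 59]
274 [141, 136, 138, 138, 140, 138, 137, 140, 121, 71, 20, 5, 6, 8, 9, 14, 17, 7, 5, 15, 11, 21, 50, 55, 62, 58, 64, 62]
276 [144, 142, 146, 144, 145, 142, 143, 138, 115, 55, 8, 0, 17, 1, 18, 0, 11, 7, 0, 0, 0, 11, 48, 60, 62, 65, 61, 60]
278 [141, 142, 145, 144, 143, 145, 146, 132, 97, 39, 9, 0, 10, 9, 4, 12, 10, 13, 7, 0, 18, 38, 55, 64, 57, 64, 65, 64]
280 [115, 128, 138, 143, 142, 142, 122, 81, 36, 10, 8, 7, 12, 8, 11, 12, 9, 5, 15, 7, 20, 50, 59, 61, 62, 64, 64, 61]
282 [66, 44, 53, 73, 97, 120, 112, 65, 23, 10, 13, 18, 9, 2, 8, 20, 13, 4, 14, 18,
[... 372 characters left out ...]
63]
290 [38, 39, 40, 38, 41, 36, 37, 32, 39, 40, 44, 46, 45, 52, 52, 49, 44, 40, 46, 56, 56, 62, 61, 64, 65, 61, 62, 64]
292 [38, 38, 36, 41, 35, 34, 38, 36, 39, 34, 42, 49, 49, 51, 52, 46, 44, 33, 35, 39, 38, 46, 53, 60, 61, 63, 57, 59]
294 [38, 34, 36, 40, 40, 35, 38, 37, 38, 40, 45, 44, 49, 52, 51, 45, 39, 35, 33, 39, 38, 38, 35, 37, 46, 44, 52, 60]
296 [36, 41, 32, 35, 38, 38, 35, 36, 35, 42, 43, 51, 52, 52, 51, 42, 35, 34, 38, 36, 36, 44, 35, 28, 28, 45, 67, 76]
298 [43, 37, 35, 37, 23, 15, 8, 9, 29, 44, 50, 49, 53, 51, 46, 35, 29, 42, 33, 37, 38, 37, 40, 36, 43, 68, 84, 86]
300 [38, 38, 32, 11, 1, 10, 3, 21, 31, 45, 48, 53, 50, 52, 38, 18, 13, 7, 29, 30, 37, 33, 31, 42, 65, 78, 83, 85]
```

View pics/ins.png

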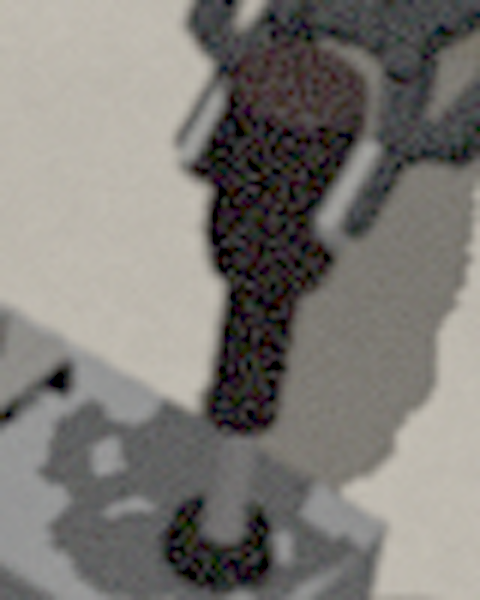

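The neck and peg axes line up in the picture: neck at (245,410), peg at (235,470). Now I'll lower and feel for contact.

Emit:
send_rows(
  plan=[
    {"xyz": [0, 0, -2], "angular": [0, 0, 0], "grip": 40},
    {"xyz": [0, 0, -4], "angular": [0, 0, 0], "grip": 40},
    {"xyz": [0, 0, -6], "angular": [0, 0, 0], "grip": 40},
    {"xyz": [0, 0, -8], "angular": [0, 0, 0], "grip": 40},
    {"xyz": [0, 0, -8], "angular": [0, 0, 0], "grip": 40},
  ],
)

```text
t: 12.53
ee_pos: [0.532, 0.3256, 0.1986]
ee_rot: [-0.299, 2.256, 0.137]
force: [-0.2, -0.1, -2.5]
finger_gap: 0.0511
gripper_force: 52.7
```

Emit:
send_rows(
  plan=[
    {"xyz": [0, 0, -1], "angular": [0, 0, 0], "grip": 40},
    {"xyz": [0, 0, -2], "angular": [0, 0, 0], "grip": 40},
    {"xyz": [0, 0, -3], "angular": [0, 0, 0], "grip": 40},
    {"xyz": [0, 0, -4], "angular": [0, 0, 0], "grip": 40},
  ],
)

```text
t: 12.87
ee_pos: [0.5323, 0.3258, 0.1955]
ee_rot: [-0.299, 2.255, 0.138]
force: [0.5, 0.2, -2.1]
finger_gap: 0.051
gripper_force: 52.7
```

Emit:
send_rows(
  plan=[
    {"xyz": [0, 0, -1], "angular": [0, 0, 0], "grip": 40},
    {"xyz": [0, 0, -2], "angular": [0, 0, 0], "grip": 40},
    {"xyz": [0, 0, -3], "angular": [0, 0, 0], "grip": 40},
    {"xyz": [0, 0, -4], "angular": [0, 0, 0], "grip": 40},
  ],
)

```text
t: 13.2
ee_pos: [0.5323, 0.3258, 0.1914]
ee_rot: [-0.299, 2.255, 0.138]
force: [-0.2, -0.6, -1.3]
finger_gap: 0.0507
gripper_force: 52.7
```

Emit:
send_rows(
  plan=[
    {"xyz": [0, 0, -1.5], "angular": [0, 0, 0], "grip": 40},
    {"xyz": [0, 0, -3], "angular": [0, 0, 0], "grip": 40},
    {"xyz": [0, 0, -4.5], "angular": [0, 0, 0], "grip": 40},
    {"xyz": [0, 0, -6], "angular": [0, 0, 0], "grip": 40},
    {"xyz": [0, 0, -6], "angular": [0, 0, 0], "grip": 40},
  ],
)

```text
t: 13.62
ee_pos: [0.5321, 0.3256, 0.1849]
ee_rot: [-0.299, 2.255, 0.137]
force: [-0.2, -0.6, -2.4]
finger_gap: 0.0512
gripper_force: 52.7
```

Emit:
send_rows(
  plan=[
    {"xyz": [0, 0, -1.5], "angular": [0, 0, 0], "grip": 40},
    {"xyz": [0, 0, -3], "angular": [0, 0, 0], "grip": 40},
    {"xyz": [0, 0, -4.5], "angular": [0, 0, 0], "grip": 40},
    {"xyz": [0, 0, -6], "angular": [0, 0, 0], "grip": 40},
    {"xyz": [0, 0, -6], "angular": [0, 0, 0], "grip": 40},
  ],
)

```text
t: 14.03
ee_pos: [0.5321, 0.3256, 0.1789]
ee_rot: [-0.299, 2.255, 0.138]
force: [-1.0, -0.5, -2.4]
finger_gap: 0.0512
gripper_force: 52.7
```

```bash
python3 - <<'E'
from m import *
s,cs,m=report(-.021); print(m)
im=cs["scene"]["pixels"].max(2)
for r in range(276,300,2): print(r,im[r,412:444].tolist())
E
```

```text
[ 0.53 -0.1  -0.92 -0.09 -0.2   0.17] [-1.  -0.5 -2.4] [-0.21  0.97  0.02] 0.051199878128678204 [0.5321 0.3256 0.1789]
delta ([1.3, -0.7, 0.6], [0.1, -0.12, -0.07])
scene mouth pred [[429.  292.3]] peg [[429.6 285.6]]
top mouth pred [[201.  287.3]] peg [[199.4 285.7]]
[0.48530055 0.31296207 0.09751362]
276 [141, 145, 143, 144, 143, 143, 144, 143, 141, 142, 144, 140, 116, 63, 15, 0, 9, 9, 0, 4, 2, 13, 5, 5, 8, 21, 47, 60, 58, 60, 62, 58]
278 [97, 112, 123, 138, 142, 142, 144, 142, 142, 144, 148, 144, 118, 52, 0, 2, 2, 4, 8, 6, 9, 3, 13, 8, 13, 34, 55, 63, 59, 63, 61, 60]
280 [82, 87, 89, 96, 112, 128, 139, 143, 143, 140, 144, 131, 91, 36, 0, 6, 9, 0, 13, 20, 7, 17, 5, 1, 18, 45, 59, 64, 62, 58, 61, 58]
282 [87, 89, 88, 84, 85, 69, 66, 71, 98, 125, 141, 120, 63, 14, 8, 1, 13, 11, 10, 13, 3, 6, 11, 13, 17, 44, 61, 60, 64, 60, 61, 60]
284 [80, 86, 89, 85, 67, 42, 34, 35, 33, 42, 56, 53, 28, 15, 12, 6, 7, 2, 8, 13, 11, 3, 6, 21, 36, 55, 63, 61, 61, 58, 63, 60]
286 [35, 44, 45, 39, 32, 38, 37, 33, 39, 40, 31, 18, 6, 0, 11, 15, 3, 17, 3, 15, 4, 21, 0, 22, 46, 59, 61, 62, 60, 61, 60, 60]
288 [46, 36, 36, 36, 38, 41, 37, 40, 39, 38, 34, 18, 8, 14, 11, 8, 10, 17, 14, 1, 9, 0, 16, 33, 51, 60, 63, 61, 63, 61, 63, 61]
290 [46, 29, 37, 38, 38, 36, 37, 37, 40, 36, 25, 5, 19, 0, 8, 9, 9, 0, 17, 8, 16, 8, 14, 39, 56, 65, 62, 62, 60, 64, 61, 64]
292 [65, 46, 31, 40, 36, 37, 35, 42, 40, 35, 23, 18, 11, 7, 9, 12, 22, 6, 3, 5, 10, 12, 13, 32, 43, 45, 56, 59, 58, 64, 61, 58]
294 [37, 33, 41, 36, 39, 38, 41, 39, 40, 37, 34, 29, 9, 10, 0, 8, 17, 18, 12, 0, 6, 13, 22, 31, 40, 40, 32, 39, 37, 45, 59, 60]
296 [39, 34, 33, 38, 31, 39, 37, 38, 33, 38, 39, 36, 35, 31, 35, 24, 32, 26, 23, 30, 26, 29, 36, 38, 31, 34, 36, 35, 32, 41, 38, 52]
298 [55, 73, 79, 74, 58, 49, 39, 34, 25, 10, 16, 9, 25, 40, 45, 53, 56, 54, 48, 38, 27, 40, 35, 35, 42, 41, 36, 37, 38, 38, 50, 77]
```

Emit:
send_rows(
  plan=[
    {"xyz": [0, 0, -2], "angular": [0, 0, 0], "grip": 40},
    {"xyz": [0, 0, -4], "angular": [0, 0, 0], "grip": 40},
    {"xyz": [0, 0, -6], "angular": [0, 0, 0], "grip": 40},
    {"xyz": [0, 0, -8], "angular": [0, 0, 0], "grip": 40},
    {"xyz": [0, 0, -10], "angular": [0, 0, 0], "grip": 40},
    {"xyz": [0, 0, -12], "angular": [0, 0, 0], "grip": 40},
  ],
)

```text
t: 14.63
ee_pos: [0.5323, 0.3257, 0.1672]
ee_rot: [-0.299, 2.255, 0.138]
force: [-0.2, -0.0, -2.3]
finger_gap: 0.0506
gripper_force: 52.7
```

Emit:
send_rows(
  plan=[
    {"xyz": [0, 0, -1], "angular": [0, 0, 0], "grip": 40},
    {"xyz": [0, 0, -2], "angular": [0, 0, 0], "grip": 40},
    {"xyz": [0, 0, -3], "angular": [0, 0, 0], "grip": 40},
  ],
)

```text
t: 14.88
ee_pos: [0.5324, 0.3258, 0.1645]
ee_rot: [-0.299, 2.255, 0.138]
force: [0.2, -0.3, -2.3]
finger_gap: 0.0509
gripper_force: 52.7
```

Emit:
send_rows(
  plan=[
    {"xyz": [0, 0, -1], "angular": [0, 0, 0], "grip": 40},
    {"xyz": [0, 0, -2], "angular": [0, 0, 0], "grip": 40},
    {"xyz": [0, 0, -3], "angular": [0, 0, 0], "grip": 40},
  ],
)

```text
t: 15.13
ee_pos: [0.5324, 0.3258, 0.1615]
ee_rot: [-0.299, 2.254, 0.138]
force: [-0.8, 0.4, -2.1]
finger_gap: 0.0507
gripper_force: 52.7
```

Emit:
send_rows(
  plan=[
    {"xyz": [0, 0, -1], "angular": [0, 0, 0], "grip": 40},
    {"xyz": [0, 0, -2], "angular": [0, 0, 0], "grip": 40},
    {"xyz": [0, 0, -3], "angular": [0, 0, 0], "grip": 40},
  ],
)

```text
t: 15.38
ee_pos: [0.5324, 0.3258, 0.1585]
ee_rot: [-0.299, 2.255, 0.138]
force: [-0.1, 0.7, -2.5]
finger_gap: 0.0508
gripper_force: 52.7
```

Emit:
send_rows(
  plan=[
    {"xyz": [0, 0, -1], "angular": [0, 0, 0], "grip": 40},
    {"xyz": [0, 0, -2], "angular": [0, 0, 0], "grip": 40},
    {"xyz": [0, 0, -3], "angular": [0, 0, 0], "grip": 40},
  ],
)

```text
t: 15.63
ee_pos: [0.5324, 0.3258, 0.1554]
ee_rot: [-0.299, 2.255, 0.138]
force: [0.7, -0.4, -2.2]
finger_gap: 0.0507
gripper_force: 52.7
```

Emit:
send_rows(
  plan=[
    {"xyz": [0, 0, -1], "angular": [0, 0, 0], "grip": 40},
    {"xyz": [0, 0, -2], "angular": [0, 0, 0], "grip": 40},
    {"xyz": [0, 0, -2], "angular": [0, 0, 0], "grip": 40},
  ],
)

```text
t: 15.88
ee_pos: [0.5322, 0.3257, 0.1531]
ee_rot: [-0.299, 2.255, 0.138]
force: [-0.3, 0.5, -3.0]
finger_gap: 0.0509
gripper_force: 52.7
```

Emit:
send_rows(
  plan=[
    {"xyz": [0, 0, -1], "angular": [0, 0, 0], "grip": 40},
    {"xyz": [0, 0, -2], "angular": [0, 0, 0], "grip": 40},
    {"xyz": [0, 0, -2], "angular": [0, 0, 0], "grip": 40},
  ],
)

```text
t: 16.13
ee_pos: [0.5322, 0.3257, 0.1512]
ee_rot: [-0.299, 2.255, 0.138]
force: [-0.1, -0.8, -2.5]
finger_gap: 0.0509
gripper_force: 52.7
```

Mouth is at about 0.069. I'll go on in small steps.

Emit:
send_rows(
  plan=[
    {"xyz": [0, 0, -1], "angular": [0, 0, 0], "grip": 40},
    {"xyz": [0, 0, -1.5], "angular": [0, 0, 0], "grip": 40},
  ],
)

```text
t: 16.3
ee_pos: [0.5323, 0.3258, 0.1499]
ee_rot: [-0.299, 2.255, 0.138]
force: [0.4, -0.9, -3.1]
finger_gap: 0.0503
gripper_force: 52.7
```

Emit:
send_rows(
  plan=[
    {"xyz": [0, 0, -1], "angular": [0, 0, 0], "grip": 40},
    {"xyz": [0, 0, -1.5], "angular": [0, 0, 0], "grip": 40},
  ],
)

```text
t: 16.47
ee_pos: [0.5326, 0.3259, 0.1488]
ee_rot: [-0.298, 2.254, 0.138]
force: [-0.0, 0.4, -1.7]
finger_gap: 0.0508
gripper_force: 52.8
```

Emit:
send_rows(
  plan=[
    {"xyz": [0, 0, -1], "angular": [0, 0, 0], "grip": 40},
    {"xyz": [0, 0, -1], "angular": [0, 0, 0], "grip": 40},
  ],
)

```text
t: 16.63
ee_pos: [0.5332, 0.3261, 0.1488]
ee_rot: [-0.298, 2.252, 0.138]
force: [-0.7, -1.3, 2.9]
finger_gap: 0.051
gripper_force: 52.9
```

Emit:
send_rows(
  plan=[
    {"xyz": [0, 0, -1], "angular": [0, 0, 0], "grip": 40},
    {"xyz": [0, 0, -1], "angular": [0, 0, 0], "grip": 40},
  ],
)

```text
t: 16.8
ee_pos: [0.5338, 0.3263, 0.1488]
ee_rot: [-0.297, 2.251, 0.138]
force: [-2.7, -2.4, 6.0]
finger_gap: 0.0512
gripper_force: 53.0
```

Emit:
send_rows(
  plan=[
    {"xyz": [0, 0, 0.8], "angular": [0, 0, 0], "grip": 40},
    {"xyz": [0, 0, 0.8], "angular": [0, 0, 0], "grip": 40},
    {"xyz": [0, 0, 0.8], "angular": [0, 0, 0], "grip": 40},
  ],
  grip_force=25,
)

```text
t: 17.05
ee_pos: [0.5332, 0.3261, 0.1487]
ee_rot: [-0.298, 2.252, 0.138]
force: [-1.0, -1.5, 5.6]
finger_gap: 0.0513
gripper_force: 53.0
```

```bash
python3 - <<'E'
from m import *
s,cs,m=report(-.052); print(m)
print(Ro.from_rotvec(s["ee_rot"]).as_matrix()@[np.sin(np.radians(50)),0,np.cos(np.radians(50))])
E
```

```text
[ 0.53 -0.04 -0.97 -0.21 -0.21  0.17] [-1.  -1.5  5.6] [-0.29  0.23 -0.2 ] 0.05128366654003078 [0.5332 0.3261 0.1487]
delta ([0.2, -1.1, -0.2], [0.02, 0.05, -0.05])
scene mouth pred [[427.2 302.1]] peg [[429.6 285.6]]
top mouth pred [[203.1 288.1]] peg [[199.4 285.7]]
[0.48668542 0.31353754 0.06719146]
[ 9.44087854e-04 -2.84011321e-04 -9.99999514e-01]
```

Emit:
send_rows(
  plan=[
    {"xyz": [0, 0, 0.5], "angular": [0, 0, 0], "grip": 40},
    {"xyz": [0, 0, 0.5], "angular": [0, 0, 0], "grip": 60},
    {"xyz": [0, 0, 0.5], "angular": [0, 0, 0], "grip": 62},
    {"xyz": [0, 0, 0.5], "angular": [0, 0, 0], "grip": 65},
    {"xyz": [0, 0, 0.5], "angular": [0, 0, 0], "grip": 75},
    {"xyz": [0, 0, 0.5], "angular": [0, 0, 0], "grip": 100},
    {"xyz": [0, 0, 0.5], "angular": [0, 0, 0], "grip": 100},
    {"xyz": [0, 0, 0.5], "angular": [0, 0, 0], "grip": 100},
    {"xyz": [0, 0, 0.5], "angular": [0, 0, 0], "grip": 100},
    {"xyz": [0, 0, 0.5], "angular": [0, 0, 0], "grip": 100},
  ],
)

```text
t: 17.98
ee_pos: [0.5323, 0.3258, 0.1478]
ee_rot: [-0.299, 2.255, 0.138]
force: [-0.5, 0.2, 0.0]
finger_gap: 0.0856
gripper_force: 0.0
```

```bash
python3 - <<'E'
from h import *
s=status.observe(); R=Ro.from_rotvec(s["ee_rot"]).as_matrix(); print(s["ee_pos"],s["force"],s["finger_gap"],R[:,2])
cam=eyes.read_camera("scene"); im=cam["pixels"].max(2)
for r in range(266,304,4): print(r,im[r,414:446].tolist())
ax=np.array([0,0,-1.]); o=np.array([PEG[0],PEG[1],.0665+.16]); mk=vmask(cam,o,ax)
for r in range(266,304,4): w=np.where(mk[r]>.5)[0]; print(r,w[[0,-1]] if len(w) else '',end=' ')
E
```

```text
[0.53229646 0.32581049 0.14775749] [-0.48561896  0.23335722  0.03505094] 0.0855712517065592 [ 0.73869538  0.19844381 -0.64416549]
266 [139, 137, 138, 142, 140, 143, 125, 77, 23, 5, 8, 7, 4, 5, 9, 16, 8, 15, 12, 7, 10, 0, 7, 20, 0, 25, 4, 5, 17, 8, 30, 50]
270 [136, 138, 137, 139, 141, 132, 102, 41, 6, 10, 9, 10, 6, 12, 0, 11, 6, 6, 17, 0, 9, 9, 13, 11, 11, 3, 8, 8, 8, 17, 51, 59]
274 [139, 139, 140, 141, 137, 121, 74, 27, 0, 10, 6, 10, 14, 16, 3, 4, 4, 9, 0, 3, 1, 12, 6, 6, 12, 15, 5, 16, 22, 40, 61, 61]
278 [127, 140, 141, 145, 142, 148, 126, 85, 30, 8, 7, 9, 4, 5, 16, 12, 14, 14, 11, 0, 9, 8, 9, 0, 5, 10, 13, 17, 51, 63, 60, 59]
282 [91, 85, 84, 87, 93, 99, 106, 127, 140, 113, 57, 13, 6, 8, 15, 3, 8, 12, 5, 5, 7, 10, 0, 10, 15, 34, 55, 57, 63, 61, 59, 59]
286 [36, 39, 36, 37, 33, 38, 34, 34, 35, 24, 13, 1, 8, 6, 6, 16, 0, 14, 17, 6, 4, 24, 49, 58, 62, 59, 62, 61, 62, 61, 62, 61]
290 [36, 41, 39, 36, 39, 36, 36, 41, 32, 13, 8, 2, 9, 11, 11, 0, 14, 15, 7, 5, 18, 41, 60, 68, 63, 60, 65, 58, 65, 62, 60, 58]
294 [38, 35, 37, 39, 39, 39, 35, 34, 10, 8, 5, 4, 10, 14, 15, 14, 3, 13, 1, 2, 24, 32, 39, 39, 33, 34, 42, 46, 56, 61, 61, 59]
298 [92, 89, 87, 86, 71, 45, 21, 10, 2, 4, 1, 12, 2, 1, 6, 12, 15, 15, 14, 14, 30, 36, 33, 37, 41, 33, 42, 34, 36, 42, 67, 79]
302 [38, 40, 37, 25, 25, 5, 5, 12, 9, 6, 13, 5, 3, 7, 3, 9, 10, 9, 7, 11, 12, 29, 36, 39, 32, 36, 32, 44, 38, 38, 32, 36]
266 [421 445] 270 [421 444] 274 [420 443] 278 [422 442] 282 [424 439] 286 [423 436] 290 [422 435] 294 [422 435] 298 [421 434] 302 [421 433]
```

Emit:
send_rows(
  plan=[
    {"xyz": [-7, -2, 6], "angular": [0, 0, 0], "grip": 100},
    {"xyz": [-22, -6, 19], "angular": [0, 0, 0], "grip": 100},
    {"xyz": [-44, -12, 39], "angular": [0, 0, 0], "grip": 100},
    {"xyz": [-66, -18, 58], "angular": [0, 0, 0], "grip": 100},
    {"xyz": [-89, -24, 77], "angular": [0, 0, 0], "grip": 100},
    {"xyz": [-96, -40, 100], "angular": [0, 0, 0], "grip": 100},
    {"xyz": [-96, -70, 120], "angular": [0, 0, 0], "grip": 100},
    {"xyz": [-96, -100, 120], "angular": [0, 0, 0], "grip": 100},
    {"xyz": [-96, -100, 120], "angular": [0, 0, 0], "grip": 100},
    {"xyz": [-96, -100, 120], "angular": [0, 0, 0], "grip": 100},
  ],
)

```text
t: 18.87
ee_pos: [0.437, 0.2236, 0.2688]
ee_rot: [-0.292, 2.253, 0.136]
force: [0.7, 0.5, 0.2]
finger_gap: 0.0851
gripper_force: 0.0
```

```bash
cat >> h.py <<'E'
YAW=.2104; YH=np.array([-np.sin(YAW),np.cos(YAW),0]); DC=np.array([PEG[0],PEG[1],0])-.095*YH
RD=tool(192.05,0)
def at(y,z): return DC+y*YH+[0,0,z-OFF]   # reported TCP for true tip at dryer y, height z, tool down
E
python3 - <<'E'
from h import *
s=status.observe(); print(s["ee_pos"],s["force"],s["joint_positions"].round(2)); print(at(-.035,.077)); print(delta(at(-.035,.16),RD),delta(at(-.035,.077),RD))
cam=eyes.read_camera("scene"); im=cam["pixels"].max(2)
mk=vmask(cam,np.array([PEG[0],PEG[1],.0665+.16]),np.array([0,0,-1.]))
for r in range(230,304,8): w=np.where(mk[r]>.5)[0]; l=im[r].astype(float); c=int(w.mean()); print(r,w[[0,-1]],round(left(l,c,75),1) if 0 else [i for i in range(c-25,c+25) if l[i]<30][::len([i for i in range(c-25,c+25) if l[i]<30])-1 or 1])
E
```

```text
[0.43700657 0.22359762 0.26881691] [0.66103515 0.52900512 0.19087215] [ 0.37 -0.57 -0.93  0.34 -0.08  0.07]
[0.51395064 0.18536683 0.036     ]
([76.9, -38.2, -149.8], [-11.59, 48.68, -2.56]) ([76.9, -38.2, -232.8], [-11.59, 48.68, -2.56])<stdin>:5: RuntimeWarning: Mean of empty slice.
  ret = ret.dtype.type(ret / rcount)
Traceback (most recent call last):
ValueError: cannot convert float NaN to integer
```

Emit:
send_rows(
  plan=[
    {"xyz": [10, -5, 0], "angular": [-1.4, 6, -0.3], "grip": 100},
    {"xyz": [20, -10, 0], "angular": [-2.8, 12, -0.6], "grip": 100},
    {"xyz": [30, -15, 0], "angular": [-4.2, 18, -0.9], "grip": 100},
    {"xyz": [40, -20, 0], "angular": [-5.6, 24, -1.2], "grip": 100},
    {"xyz": [50, -25, 0], "angular": [-7, 30, -1.5], "grip": 100},
    {"xyz": [60, -30, -20], "angular": [-8.6, 36, -1.9], "grip": 100},
    {"xyz": [70, -35, -50], "angular": [-10, 42, -2.2], "grip": 70},
    {"xyz": [77, -38, -80], "angular": [-11.6, 48.7, -2.6], "grip": 70},
    {"xyz": [77, -38, -115], "angular": [-11.6, 48.7, -2.6], "grip": 70},
    {"xyz": [77, -38, -140], "angular": [-11.6, 48.7, -2.6], "grip": 70},
    {"xyz": [77, -38, -150], "angular": [-11.6, 48.7, -2.6], "grip": 70},
    {"xyz": [77, -38, -150], "angular": [-11.6, 48.7, -2.6], "grip": 70},
    {"xyz": [77, -38, -150], "angular": [-11.6, 48.7, -2.6], "grip": 70},
  ],
)

```text
t: 20.0
ee_pos: [0.5127, 0.1889, 0.1178]
ee_rot: [0.338, -3.12, -0.004]
force: [0.8, 0.0, 1.2]
finger_gap: 0.0598
gripper_force: 0.0
```

```bash
cat > st.py <<'E'
from h import *
import sys
def vasechk():
    cam=eyes.read_camera("scene"); l0=cam["pixels"].max(2)
    mk=vmask(cam,np.array([PEG[0],PEG[1],.0665+.16]),np.array([0,0,-1.])); o=[]
    for r in (252,260,268,276,288,292):
        w=np.where(mk[r]>.5)[0]; d=np.where(l0[r,w[0]-20:w[-1]+20]<27)[0]+w[0]-20 if len(w) else []
        o.append((r,w[[0,-1]].tolist(),int(d.min()),int(d.max())) if len(w) and len(d) else r)
    return o
if __name__=="__main__":
    s=status.observe(); print(round(s["t"],1),s["ee_pos"].round(4),s["force"].round(1),s["joint_positions"].round(2),round(s["finger_gap"],4))
    for a in sys.argv[1:]:
        y,z=map(float,a.split(",")); print(a,delta(at(y,z),RD,s))
    print("vase",vasechk())
E
python3 st.py=0 2>/dev/null; python3 st.py -- 2>/dev/null; sed -i 's/sys.argv\[1:\]/[x.strip() for x in sys.argv[1:]]/' st.py; python3 st.py " -.035,.16" " -.035,.077"
```

```text
20.0 [0.5127 0.1889 0.1178] [0.8 0.  1.2] [ 0.2   0.29 -0.17  1.11  0.   -0.01] 0.0598
20.0 [0.5127 0.1889 0.1178] [0.8 0.  1.2] [ 0.2   0.29 -0.17  1.11  0.   -0.01] 0.0598
-.035,.16 ([1.2, -3.6, 1.2], [-0.13, -0.22, -0.31])
-.035,.077 ([1.2, -3.6, -81.8], [-0.13, -0.22, -0.31])
vase [(252, [423, 447], 424, 446), (260, [422, 446], 422, 444), (268, [421, 444], 422, 442), (276, [421, 443], 401, 441), (288, [423, 436], 424, 433), (292, [422, 435], 423, 433)]
```

Emit:
send_rows(
  plan=[
    {"xyz": [1, -3, -15], "angular": [0, 0, -0.3], "grip": 70},
    {"xyz": [1, -3, -35], "angular": [0, 0, -0.3], "grip": 70},
    {"xyz": [1, -3, -50], "angular": [0, 0, -0.3], "grip": 70},
    {"xyz": [1, -3, -50], "angular": [0, 0, -0.3], "grip": 70},
    {"xyz": [1, -3, -50], "angular": [0, 0, -0.3], "grip": 70},
  ],
)

```text
t: 20.47
ee_pos: [0.5149, 0.1852, 0.0702]
ee_rot: [-0.327, 3.124, 0.005]
force: [1.0, -0.3, 0.8]
finger_gap: 0.0596
gripper_force: 0.0
```

```bash
python3 st.py " -.035,.077"; python3 - <<'E'
from h import *
# tip check: model of open finger tips in scene vs pixels, tab
cam=eyes.read_camera("scene"); im=cam["pixels"].max(2); s=status.observe(); R=Ro.from_rotvec(s["ee_rot"]).as_matrix()
for k in(.033,-.033): print("tip pred",proj(cam,s["ee_pos"]-R[:,2]*(OFF+.008)+R[:,1]*k).round(1))
print("tab top",proj(cam,DC-.035*YH+[0,0,.0975]).round(1))
for r in range(236,284,3): print(r,im[r,362:420].tolist())
E
```

```text
20.5 [0.5149 0.1852 0.0702] [ 1.  -0.3  0.8] [ 0.2   0.33 -0.25  1.    0.   -0.01] 0.0596
-.035,.077 ([-1.0, 0.2, -34.2], [-0.19, -0.0, 0.09])
vase [(252, [423, 447], 403, 445), (260, [422, 446], 423, 445), (268, [421, 444], 422, 442), (276, [421, 443], 401, 441), (288, [423, 436], 424, 433), (292, [422, 435], 423, 433)]
tip pred [[396.2 266.6]]
tip pred [[375.5 254.7]]
tab top [[385.7 267.3]]
236 [149, 149, 133, 64, 2, 15, 18, 19, 7, 19, 17, 18, 19, 17, 16, 6, 11, 9, 18, 12, 13, 22, 19, 13, 11, 5, 16, 16, 16, 8, 13, 15, 20, 14, 14, 8, 12, 22, 16, 28, 46, 54, 63, 64, 66, 62, 64, 65, 54, 46, 45, 57, 65, 61, 65, 63, 68, 62]
239 [149, 148, 143, 108, 58, 36, 37, 18, 4, 6, 10, 16, 12, 13, 15, 14, 16, 13, 19, 42, 25, 5, 10, 12, 21, 14, 4, 14, 21, 20, 4, 17, 12, 15, 10, 6, 13, 11, 20, 25, 24, 23, 26, 30, 35, 47, 58, 64, 62, 59, 38, 30, 35, 62, 69, 67, 60, 63]
242 [149, 149, 150, 149, 152, 147, 150, 134, 71, 11, 12, 12, 13, 4, 3, 24, 58, 116, 142, 151, 152, 153, 141, 130, 93, 41, 13, 7, 19, 15, 7, 11, 27, 24, 40, 30, 17, 12, 21, 21, 23, 32, 22, 8, 17, 18, 27, 24, 33, 34, 27, 25, 44, 61, 65, 
[... 2425 characters left out ...]
6, 40, 36, 38, 42, 35, 36, 39, 33, 28, 34, 38, 35, 36, 36, 34, 34, 36, 30, 34, 33, 39, 52, 72, 82, 82, 84, 81, 79, 84, 86, 85, 75, 57, 37, 40, 68, 92, 92, 95, 90, 97, 119, 146, 152, 153, 148, 147, 150, 152, 151, 149, 147, 138]
278 [4, 2, 4, 2, 14, 18, 34, 34, 36, 37, 41, 32, 35, 33, 35, 37, 39, 34, 36, 36, 35, 39, 34, 37, 37, 32, 38, 42, 50, 54, 62, 77, 80, 63, 42, 23, 7, 0, 1, 24, 59, 91, 95, 92, 95, 91, 95, 90, 91, 94, 102, 119, 135, 145, 151, 152, 156, 153]
281 [35, 32, 21, 12, 2, 5, 7, 11, 9, 15, 28, 31, 39, 38, 33, 39, 34, 32, 37, 35, 36, 33, 37, 36, 35, 36, 35, 35, 39, 37, 24, 36, 36, 41, 58, 85, 88, 77, 69, 71, 91, 96, 94, 94, 92, 88, 89, 92, 91, 93, 92, 91, 93, 93, 96, 103, 119, 136]
```

Emit:
send_rows(
  plan=[
    {"xyz": [-1, 0, -10], "angular": [0, 0, 0], "grip": 70},
    {"xyz": [-1, 0, -20], "angular": [0, 0, 0], "grip": 70},
    {"xyz": [-1, 0, -28], "angular": [0, 0, 0], "grip": 70},
    {"xyz": [-1, 0, -34], "angular": [0, 0, 0], "grip": 70},
    {"xyz": [-1, 0, -34], "angular": [0, 0, 0], "grip": 50},
    {"xyz": [-1, 0, -34], "angular": [0, 0, 0], "grip": 30},
    {"xyz": [-1, 0, -34], "angular": [0, 0, 0], "grip": 20},
    {"xyz": [-1, 0, -34], "angular": [0, 0, 0], "grip": 10},
    {"xyz": [-1, 0, -34], "angular": [0, 0, 0], "grip": 5},
    {"xyz": [-1, 0, -34], "angular": [0, 0, 0], "grip": 5},
    {"xyz": [-1, 0, -34], "angular": [0, 0, 0], "grip": 5},
  ],
  grip_force=30,
)

```text
t: 21.48
ee_pos: [0.5136, 0.1848, 0.0341]
ee_rot: [0.327, -3.122, -0.005]
force: [-0.1, 0.1, 0.8]
finger_gap: 0.0135
gripper_force: 33.4
```

```bash
python3 st.py " -.035,.077" " -.095,.077"
```

```text
21.5 [0.5136 0.1848 0.0341] [-0.1  0.1  0.8] [ 0.2   0.36 -0.3   0.92  0.   -0.01] 0.0135
-.035,.077 ([0.3, 0.5, 1.9], [-0.15, -0.15, 0.11])
-.095,.077 ([12.9, -58.2, 1.9], [-0.15, -0.15, 0.11])
vase [(252, [423, 447], 424, 446), (260, [422, 446], 402, 444), (268, [421, 444], 422, 442), (276, [421, 443], 401, 441), (288, [423, 436], 424, 433), (292, [422, 435], 423, 433)]
```

Emit:
send_rows(
  plan=[
    {"xyz": [1, -5, 0], "angular": [0, 0, 0], "grip": 5},
    {"xyz": [2.1, -10, 0], "angular": [0, 0, 0], "grip": 5},
    {"xyz": [3.2, -15, 0], "angular": [0, 0, 0], "grip": 5},
    {"xyz": [4.3, -20, 0], "angular": [0, 0, 0], "grip": 5},
    {"xyz": [5.3, -25, 0], "angular": [0, 0, 0], "grip": 5},
    {"xyz": [6.4, -30, 0], "angular": [0, 0, 0], "grip": 5},
    {"xyz": [7.5, -35, 0], "angular": [0, 0, 0], "grip": 5},
    {"xyz": [8.5, -40, 0], "angular": [0, 0, 0], "grip": 5},
    {"xyz": [9.6, -45, 0], "angular": [0, 0, 0], "grip": 5},
    {"xyz": [10.7, -50, 0], "angular": [0, 0, 0], "grip": 5},
    {"xyz": [11.7, -55, 0], "angular": [0, 0, 0], "grip": 5},
    {"xyz": [12.4, -58, 0], "angular": [0, 0, 0], "grip": 5},
    {"xyz": [12.7, -59.5, 0], "angular": [0, 0, 0], "grip": 5},
    {"xyz": [12.7, -59.5, 0], "angular": [0, 0, 0], "grip": 5},
    {"xyz": [12.7, -59.5, 0], "angular": [0, 0, 0], "grip": 5},
  ],
)

```text
t: 22.78
ee_pos: [0.5265, 0.127, 0.0341]
ee_rot: [0.328, -3.123, -0.01]
force: [2.9, 8.0, 1.3]
finger_gap: 0.0133
gripper_force: 33.7
```

Emit:
send_rows(
  plan=[
    {"xyz": [0.3, -1.2, 0], "angular": [0, 0, 0], "grip": 5},
    {"xyz": [0.3, -1.2, 0], "angular": [0, 0, 0], "grip": 5},
    {"xyz": [0.3, -1.2, 0], "angular": [0, 0, 0], "grip": 5},
  ],
)

```text
t: 23.03
ee_pos: [0.5265, 0.127, 0.0341]
ee_rot: [0.329, -3.122, -0.014]
force: [3.7, 11.7, 1.2]
finger_gap: 0.0134
gripper_force: 33.7
```

Emit:
send_rows(
  plan=[
    {"xyz": [-0.6, 2.9, 0], "angular": [0, 0, 0], "grip": 5},
    {"xyz": [-0.6, 2.9, 0], "angular": [0, 0, 0], "grip": 15},
    {"xyz": [-0.6, 2.9, 0], "angular": [0, 0, 0], "grip": 40},
    {"xyz": [-0.6, 2.9, 0], "angular": [0, 0, 0], "grip": 40},
    {"xyz": [-0.6, 2.9, 10], "angular": [0, 0, 0], "grip": 40},
    {"xyz": [-0.6, 2.9, 30], "angular": [0, 0, 0], "grip": 40},
    {"xyz": [-0.6, 2.9, 50], "angular": [0, 0, 0], "grip": 40},
    {"xyz": [-5, 25, 60], "angular": [0, 0, 0], "grip": 0},
    {"xyz": [-12, 55, 60], "angular": [0, 0, 0], "grip": 0},
    {"xyz": [-12.5, 58, 60], "angular": [0, 0, 0], "grip": 0},
    {"xyz": [-12.5, 58, 60], "angular": [0, 0, 0], "grip": 0},
    {"xyz": [-12.5, 58, 60], "angular": [0, 0, 0], "grip": 0},
    {"xyz": [-12.5, 58, 60], "angular": [0, 0, 0], "grip": 0},
  ],
)

```text
t: 24.12
ee_pos: [0.5134, 0.1812, 0.0935]
ee_rot: [0.325, -3.12, -0.004]
force: [-0.1, -0.6, 0.1]
finger_gap: 0.0003
gripper_force: 0.0
```

```bash
python3 st.py " -.035,.066" " -.035,.057"; python3 - <<'E'
from h import *
# where is the tab now? top view residual cover plate check
ct=eyes.read_camera("top"); im=ct["pixels"].max(2)
for y in(-.035,-.095): print(y,proj(ct,DC+y*YH+[0,0,.0975]).round(1), "plate edges",[proj(ct,DC+(y+d)*YH+[0,0,.0715]).round(1).tolist() for d in(.025,-.025)])
E
```

```text
24.1 [0.5134 0.1812 0.0935] [-0.1 -0.6  0.1] [ 0.19  0.31 -0.21  1.06  0.   -0.02] 0.0003
-.035,.066 ([0.5, 4.2, -68.5], [-0.11, -0.26, 0.16])
-.035,.057 ([0.5, 4.2, -77.5], [-0.11, -0.26, 0.16])
vase [(252, [423, 447], 424, 445), (260, [422, 446], 423, 444), (268, [421, 444], 422, 442), (276, [421, 443], 401, 441), (288, [423, 436], 424, 433), (292, [422, 435], 423, 433)]
-0.035 [[250.  275.1]] plate edges [[[241.9, 278.7]], [[260.3, 274.3]]]
-0.095 [[272.4 269.8]] plate edges [[[264.0, 273.4]], [[282.3, 269.1]]]
```

Emit:
send_rows(
  plan=[
    {"xyz": [0, 4, -15], "angular": [0, 0, 0], "grip": 0},
    {"xyz": [0.5, 4, -35], "angular": [0, 0, 0], "grip": 0},
    {"xyz": [0.5, 4, -52], "angular": [0, 0, 0], "grip": 0},
    {"xyz": [0.5, 4, -60], "angular": [0, 0, 0], "grip": 0},
    {"xyz": [0.5, 4, -66], "angular": [0, 0, 0], "grip": 0},
    {"xyz": [0.5, 4, -68], "angular": [0, 0, 0], "grip": 0},
  ],
)

```text
t: 24.72
ee_pos: [0.5138, 0.1854, 0.025]
ee_rot: [0.325, -3.12, -0.004]
force: [-1.5, 0.5, 2.1]
finger_gap: 0.0
gripper_force: 0.8
```

Emit:
send_rows(
  plan=[
    {"xyz": [0, 0, -2], "angular": [0, 0, 0], "grip": 0},
    {"xyz": [0, 0, -4], "angular": [0, 0, 0], "grip": 0},
    {"xyz": [0, 0, -4], "angular": [0, 0, 0], "grip": 0},
  ],
)

```text
t: 24.97
ee_pos: [0.5148, 0.1859, 0.0225]
ee_rot: [0.326, -3.123, -0.004]
force: [-1.7, -2.3, 3.7]
finger_gap: -0.0
gripper_force: 1.6
```

Emit:
send_rows(
  plan=[
    {"xyz": [0, 0, -1.5], "angular": [0, 0, 0], "grip": 0},
    {"xyz": [0, 0, -3], "angular": [0, 0, 0], "grip": 0},
    {"xyz": [0, 0, -3], "angular": [0, 0, 0], "grip": 0},
  ],
)

```text
t: 25.22
ee_pos: [0.5149, 0.186, 0.0197]
ee_rot: [0.326, -3.123, -0.004]
force: [-1.5, -2.2, 6.4]
finger_gap: 0.0003
gripper_force: 2.7
```

Emit:
send_rows(
  plan=[
    {"xyz": [0, 0, -1.5], "angular": [0, 0, 0], "grip": 0},
    {"xyz": [0, 0, -2], "angular": [0, 0, 0], "grip": 0},
    {"xyz": [0, 0, -2], "angular": [0, 0, 0], "grip": 0},
  ],
)

```text
t: 25.47
ee_pos: [0.5151, 0.1861, 0.0194]
ee_rot: [0.327, -3.124, -0.004]
force: [-6.5, -2.8, 19.4]
finger_gap: -0.0003
gripper_force: 9.5
```

Emit:
send_rows(
  plan=[
    {"xyz": [0, 0, 5], "angular": [0, 0, 0], "grip": 0},
    {"xyz": [0, 0, 15], "angular": [0, 0, 0], "grip": 0},
    {"xyz": [0, 0, 40], "angular": [0, 0, 0], "grip": 0},
    {"xyz": [0, 0, 75], "angular": [0, 0, 0], "grip": 0},
    {"xyz": [4, -20, 80], "angular": [0, 0, 0], "grip": 50},
    {"xyz": [12.5, -58.7, 80], "angular": [0, 0, 0], "grip": 50},
    {"xyz": [12.5, -58.7, 80], "angular": [0, 0, 0], "grip": 50},
    {"xyz": [12.5, -58.7, 80], "angular": [0, 0, 0], "grip": 50},
    {"xyz": [12.5, -58.7, 80], "angular": [0, 0, 0], "grip": 50},
  ],
)

```text
t: 26.22
ee_pos: [0.5267, 0.1275, 0.0967]
ee_rot: [0.325, -3.121, -0.006]
force: [-0.5, -0.5, -0.4]
finger_gap: 0.0427
gripper_force: 0.0
```

```bash
python3 st.py " -.095,.077"
```

```text
26.2 [0.5267 0.1275 0.0967] [-0.5 -0.5 -0.4] [ 0.09  0.3  -0.21  1.06  0.   -0.12] 0.0427
-.095,.077 ([-0.2, -0.9, -60.7], [-0.19, -0.21, 0.16])
vase [(252, [423, 447], 424, 445), (260, [422, 446], 423, 444), (268, [421, 444], 422, 442), (276, [421, 443], 401, 441), (288, [423, 436], 424, 433), (292, [422, 435], 423, 433)]
```

Emit:
send_rows(
  plan=[
    {"xyz": [0, -0.5, -15], "angular": [0, 0, 0], "grip": 50},
    {"xyz": [0, -0.5, -35], "angular": [0, 0, 0], "grip": 50},
    {"xyz": [0, -0.5, -50], "angular": [0, 0, 0], "grip": 50},
    {"xyz": [0, -0.5, -58], "angular": [0, 0, 0], "grip": 50},
    {"xyz": [0, -0.5, -62], "angular": [0, 0, 0], "grip": 50},
    {"xyz": [0, -0.5, -62], "angular": [0, 0, 0], "grip": 30},
    {"xyz": [0, -0.5, -62], "angular": [0, 0, 0], "grip": 18},
    {"xyz": [0, -0.5, -62], "angular": [0, 0, 0], "grip": 10},
    {"xyz": [0, -0.5, -62], "angular": [0, 0, 0], "grip": 5},
    {"xyz": [0, -0.5, -62], "angular": [0, 0, 0], "grip": 5},
    {"xyz": [0, -0.5, -62], "angular": [0, 0, 0], "grip": 5},
  ],
)

```text
t: 27.18
ee_pos: [0.5274, 0.1272, 0.0356]
ee_rot: [0.327, -3.123, -0.005]
force: [-1.2, 0.7, 3.0]
finger_gap: 0.0134
gripper_force: 32.6
```

Gripped. Now I'll slide it shut along (-12.5, +58.7), with a little extra.

Emit:
send_rows(
  plan=[
    {"xyz": [-1, 5, 0], "angular": [0, 0, 0], "grip": 5},
    {"xyz": [-2.1, 10, 0], "angular": [0, 0, 0], "grip": 5},
    {"xyz": [-3.2, 15, 0], "angular": [0, 0, 0], "grip": 5},
    {"xyz": [-4.3, 20, 0], "angular": [0, 0, 0], "grip": 5},
    {"xyz": [-5.3, 25, 0], "angular": [0, 0, 0], "grip": 5},
    {"xyz": [-6.4, 30, 0], "angular": [0, 0, 0], "grip": 5},
    {"xyz": [-7.5, 35, 0], "angular": [0, 0, 0], "grip": 5},
    {"xyz": [-8.5, 40, 0], "angular": [0, 0, 0], "grip": 5},
    {"xyz": [-9.6, 45, 0], "angular": [0, 0, 0], "grip": 5},
    {"xyz": [-10.7, 50, 0], "angular": [0, 0, 0], "grip": 5},
    {"xyz": [-11.7, 55, 0], "angular": [0, 0, 0], "grip": 5},
    {"xyz": [-12.4, 58, 0], "angular": [0, 0, 0], "grip": 5},
    {"xyz": [-12.8, 60, 0], "angular": [0, 0, 0], "grip": 5},
    {"xyz": [-12.8, 60, 0], "angular": [0, 0, 0], "grip": 5},
    {"xyz": [-12.8, 60, 0], "angular": [0, 0, 0], "grip": 5},
  ],
)

```text
t: 28.43
ee_pos: [0.5143, 0.1857, 0.0355]
ee_rot: [0.325, -3.122, 0.001]
force: [-1.9, -6.6, 6.2]
finger_gap: 0.0134
gripper_force: 33.4
```

Emit:
send_rows(
  plan=[
    {"xyz": [-0.2, 1.2, 0], "angular": [0, 0, 0], "grip": 5},
    {"xyz": [-0.2, 1.2, 0], "angular": [0, 0, 0], "grip": 5},
    {"xyz": [-0.2, 1.2, 0], "angular": [0, 0, 0], "grip": 5},
  ],
)

```text
t: 28.68
ee_pos: [0.5143, 0.1857, 0.0355]
ee_rot: [0.324, -3.123, 0.004]
force: [-0.4, -11.1, 7.2]
finger_gap: 0.0133
gripper_force: 33.5
```

Emit:
send_rows(
  plan=[
    {"xyz": [0.6, -2.8, 0], "angular": [0, 0, 0], "grip": 5},
    {"xyz": [0.6, -2.8, 0], "angular": [0, 0, 0], "grip": 15},
    {"xyz": [0.6, -2.8, 0], "angular": [0, 0, 0], "grip": 45},
    {"xyz": [0.6, -2.8, 0], "angular": [0, 0, 0], "grip": 45},
    {"xyz": [0.6, -2.8, 0], "angular": [0, 0, 0], "grip": 45},
    {"xyz": [0.6, -2.8, 10], "angular": [0, 0, 0], "grip": 45},
    {"xyz": [0.6, -2.8, 30], "angular": [0, 0, 0], "grip": 45},
    {"xyz": [0.6, -2.8, 60], "angular": [0, 0, 0], "grip": 45},
    {"xyz": [0.6, -30, 100], "angular": [0, 0, 0], "grip": 45},
    {"xyz": [0, -60, 130], "angular": [0, 0, 0], "grip": 45},
    {"xyz": [0, -100, 150], "angular": [0, 0, 0], "grip": 45},
    {"xyz": [-40, -140, 150], "angular": [0, 0, 0], "grip": 45},
    {"xyz": [-60, -180, 150], "angular": [0, 0, 0], "grip": 45},
    {"xyz": [-60, -200, 150], "angular": [0, 0, 0], "grip": 45},
    {"xyz": [-60, -200, 150], "angular": [0, 0, 0], "grip": 45},
    {"xyz": [-60, -200, 150], "angular": [0, 0, 0], "grip": 45},
    {"xyz": [-60, -200, 150], "angular": [0, 0, 0], "grip": 45},
  ],
)

```text
t: 30.1
ee_pos: [0.4541, -0.012, 0.1854]
ee_rot: [0.324, -3.123, -0.005]
force: [0.1, 0.7, -0.0]
finger_gap: 0.0383
gripper_force: 0.0
```

```bash
python3 st.py; python3 - <<'E'
from h import *
# compare scene/top with the first pictures: cover, bystanders (text only)
for n,bx in dict(top=dict(cover=(235,255,292,295),pot=(303,183,332,212),cup=(470,235,520,272),big=(115,240,170,285)),scene=dict(cover=(345,255,412,300),pot=(260,265,292,297),cup=(240,160,272,200),big=(430,310,482,390))).items():
    a=cv2.imread(f"pics/{n}0.png").astype(int); b=eyes.read_camera(n)["pixels"].astype(int)
    for k,(x0,y0,x1,y1) in bx.items(): d=np.abs(a-b).max(2)[y0:y1,x0:x1]; print(n,k,round(d.mean(),1),int((d>40).sum()))
E
```

```text
30.1 [ 0.4541 -0.012   0.1854] [ 0.1  0.7 -0. ] [-0.21  0.09 -0.26  1.23  0.   -0.41] 0.0383
vase [(252, [423, 447], 425, 445), (260, [422, 446], 423, 444), (268, [421, 444], 422, 442), (276, [421, 443], 401, 441), (288, [423, 436], 424, 433), (292, [422, 435], 423, 433)]
top cover 1.8 0
top pot 1.4 0
top cup 1.0 0
top big 1.4 0
scene cover 6.3 68
scene pot 5.5 0
scene cup 4.6 0
scene big 6.2 0
```

```bash
python3 -c "
from workcell import ctrl
print(ctrl.sign_off())"
```

```text
the job is handed in; nothing more can be done
None
```

I handed the job in at about 30 s: the vase is neck-down on the peg with its mouth on the ring, the button was pressed fully in, the cover was opened and slid fully shut again, and the last pictures show the big vase, marker cup and paint pot unmoved.

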